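Open the grit canister and sort the finished polishing load

ROBOT

A 6-joint arm with a two-finger parallel gripper is mounted at the origin on the work surface. World frame = base frame: x ahead of the robot, y to its left, z up, the work surface at z = 0. Lengths are in m, angles in rad, forces in N, time in s.
With the tool pointing down it reaches from about 0.4 to 0.825 m from the base axis. Payload 7 kg.
Tool frame: the origin (TCP) lies on the mounting face of the last link; the fingertips stand 178 mm ahead of it and the grasp point (between the pads) lies 159 mm ahead of it; z points along the fingers, y is the direction in which the jaws open and shut (so a half turn about z gives the same grasp; the last joint's range is limited). The gripper opens to 88 mm and grips with 3 to 60 N. Pads are 19 mm wide; open, the fingers measure 130 mm over their backs; the gripper's body (78 mm by 193 mm) begins 47 mm behind the grasp point.
Start: joints at [-1.001, 0.359, 0.012, 0, -1.224, -0.288], TCP at [0.188, -0.648, 0.405] pointing down, gripper open.
Joint ranges: [-3.07, 3.07], [-1.43, 2.12], [-1.02, 1.25], [-3.03, 1.67], [-3.05, -0], [-3.03, 3.03]. Speed limits (rad/s): [2.39, 2.39, 3.01, 3.14, 3.14, 3.14].

INTERFACE

Orientations are given as [roll, pitch, yaw] about the fixed x, y, z axes, in that order (R = Rz(yaw) Ry(pitch) Rx(roll)).
In Python, from station import * gives the robot as it stands.
- The arm moves only by the tool arm_command, never from a script. Its argument "targets" is a list of rows, each a list of 3 entries, a list of its own where there are three numbers: the turn, a rotation vector about the world's x, y, z in rad, then the shift along the world's x, y, z in mm, then the closure, from 0 (fully open) to 1 (shut). In form: [[[wx, wy, wz], [tx, ty, tz], fingers], ...]. A call has 1 to 8 rows; each row shifts and turns the commanded pose from where the row before left it; what a row does not reach is not made up. A row lasts 1/10 s, in which the tool goes at most 50 mm and 8.59 degrees, less where a joint would pass 70% of its speed; a pose out of reach is approached as far as the arm can. A call with a gripper value outside its range is refused whole. The fingers move at their own pace and stop on an object; "squeeze" is the grip in N (left out, the last holds). Time passes only in rows, so rows that do not move let the fingers close. It gives the time, the measured TCP pose, the force and the opening at its end, in the units of the state.
- get_state(): the state, without advancing time (a new reading comes with each control period).
- grab_frame(name): name is "scene" or "top" or "wrist"; returns (picture, depth): 384x512x3 uint8, red, green, blue; 384x512 float32, m along the optical axis (not along the pixel's ray), 0 where there is no reading.
- camera_params(name): a dict with "mtx" (3x3 intrinsics, pixels), "eye" and "orientation" of the camera in the world. Camera axes: x right, y down, z forward; pixel columns grow to the right and rows downward; lengths in m; the calibration is good to about 2 mm. The wrist camera is an equidistant fisheye: a pixel r from the principal point sees the ray r / f radians off the axis. A picture is of the moment at which its call begins: read the wrist's pose just before it. camera_params takes no time and is no camera call; for the wrist camera it gives the pose at the moment of the call.
- job_done(): hands the job in, once; it reports no verdict.
The state is a dict: "t": time; "q": joint angles; "qd": joint speeds; "joint_efforts": joint torques, N m; "eef_pos": TCP position; "ee_rot": TCP orientation; "force": force on the tool from outside, world axes, zero at the start; "moment": the same for the moment, N m; "width": finger opening in m.
Only numpy, scipy, OpenCV 4.12 (cv2) and the standard library are available. Lean on these libraries where they do the work, as an engineer would, in place of code of your own. Each camera call takes 0.05 s, during which the arm holds its last target.

TASK

Work the wooden bung out of the grey canister by rocking it in the mouth, clearly over to the left and then over to the right (as seen from the robot) while lifting, and stand it upright in the middle of the round cork pad. Put every squat ceramic slug from the rubber mat into the open canister and every small quartz point into the steel colander, and only when the bung and all pieces are in their places press the red button of the timer fully down and let it go. Leave everything else, the large standing crystal included, where it is.

Things in the scene. Friction and masses are not known exactly. Their poses are not given: they have to be found in the camera images.
- canister: Grey plastic canister, fixed to the shelf: a round can 100 mm across and 110 mm high, 92 mm wide inside, closed by the bung. Origin: centre of its underside on the shelf; z up; its y axis points to the left as seen from the robot (within 0.45 rad of world y).
- canister_mouth (a point): Centre of the canister's round mouth, 63 mm across, level with its rim. 9 mm below the rim two small rounded rubber lugs on its +y and -y sides (canister's axes) stick 6.5 mm into the mouth and hold the bung. Each is sprung (about 18 to 24 N; a straight pull takes 15 to 20 N, rocking about half) and gives way outwards up to 6 mm. With the bung out they leave a gap of 50 mm.
- bung: Tapered wooden bung, about 0.1 kg, 82 mm high. Upwards: flat underside 42 mm across, plug widening to a bead 54 mm across at 14 mm, groove 48 mm across at 23 mm, flange 76 mm across from 32 to 38 mm, then a block handle 34 mm (its x) by 26 mm (its y), 44 mm tall. Origin: centre of its underside, z up through the handle. It stands stably on its underside.
- bung_flange (a point): Centre of the flange's underside. Seated, this lies on the rim, the bung's axes are parallel to the canister's and the lugs sit in the groove. Leaning the bung left (canister +y) about the flange's left edge by about 0.2 rad lifts the bead past the right lug; leaning it then to the right while lifting brings the bead past the left lug, and it comes free.
- pad: Round cork pad, 110 mm across and 6 mm thick, fixed to the shelf. Origin: centre of its underside.
- mat: Grey-green rubber mat, 230 mm (x) by 360 mm (y), 4 mm thick, fixed; the pieces to be sorted lie on it. Origin: centre of its underside.
- colander: Steel rinse colander, a round perforated bowl fixed to the shelf: 172 mm across inside the rim (184 mm over the lip), 72 mm high, flat floor 80 mm across at 4 mm height. Origin: centre of its underside.
- timer: White digital timer box 90 mm (x) by 130 mm (y), 40 mm high, fixed to the shelf, display on its top at +y, red button at -y. Origin: centre of its underside.
- start_top (a point): Centre of the top of the timer's round red push button (34 mm across), 58 mm above the shelf.
- start (a joint): Travel of the red button: 0 released, 0.006 m fully down; sprung, about 5 N when fully down.
- slug0: Ceramic polishing slug: a plain squat cylinder 24 mm across and 20 mm high, 25 g, standing on an end at the start. Origin: centre of the underside face (as it starts), z along the cylinder's axis. May be absent (3 or 4 are there).
- slug1: Ceramic polishing slug: a plain squat cylinder 24 mm across and 20 mm high, 25 g, standing on an end at the start. Origin: centre of the underside face (as it starts), z along the cylinder's axis. May be absent (3 or 4 are there).
- slug2: Ceramic polishing slug: a plain squat cylinder 24 mm across and 20 mm high, 25 g, standing on an end at the start. Origin: centre of the underside face (as it starts), z along the cylinder's axis. May be absent (3 or 4 are there).
- slug3: Ceramic polishing slug: a plain squat cylinder 24 mm across and 20 mm high, 25 g, standing on an end at the start. Origin: centre of the underside face (as it starts), z along the cylinder's axis. May be absent (3 or 4 are there).
- point0: Small quartz point: six-sided bar lying along its x axis, 46 mm long, about 20 mm wide and 18 mm high, flat at one end and pointed at +x, 25 g. Origin: on its underside, 20 mm from the flat end. May be absent (3 or 4 are there).
- point1: Small quartz point: six-sided bar lying along its x axis, 46 mm long, about 20 mm wide and 18 mm high, flat at one end and pointed at +x, 25 g. Origin: on its underside, 20 mm from the flat end. May be absent (3 or 4 are there).
- point2: Small quartz point: six-sided bar lying along its x axis, 46 mm long, about 20 mm wide and 18 mm high, flat at one end and pointed at +x, 25 g. Origin: on its underside, 20 mm from the flat end. May be absent (3 or 4 are there).
- point3: Small quartz point: six-sided bar lying along its x axis, 46 mm long, about 20 mm wide and 18 mm high, flat at one end and pointed at +x, 25 g. Origin: on its underside, 20 mm from the flat end. May be absent (3 or 4 are there).
- mortar: Bystander: beige ceramic mortar, 104 mm across, 60 mm high. Origin: centre of its underside.
- specimen: Bystander: large smoky quartz crystal standing upright, 52 mm across, 95 mm high. It is not one of the pieces to sort. Origin: centre of its underside.
- brush: Bystander: white brush lying on the shelf, 170 mm long.
- scoop: Bystander: small aluminium scoop, 30 mm high, 115 mm long.
- oil: Bystander: white bottle, 60 mm across, 110 mm high.
- tin: Bystander: aluminium can, 72 mm across, 80 mm high.

How it is judged:
On the way, in this order (a step that is already met when the one before it is completed fails the run):
1. the bung is leaned over to the left in the mouth (angle between bung's own z axis and vertical above 0.1 rad and y of bung_top in the frame of canister above 0.006 m and z of bung in the frame of canister below 0.098 m and horizontal distance between bung and canister below 0.03 m), for 0.05 s.
2. the bung is leaned over to the right in the mouth (angle between bung's own z axis and vertical above 0.1 rad and y of bung_top in the frame of canister below -0.006 m and z of bung in the frame of canister below 0.098 m and horizontal distance between bung and canister below 0.03 m), for 0.05 s.
3. the bung stands on the cork pad, all slugs are in the canister and all quartz points in the colander (horizontal distance between bung and pad below 0.035 m and height (world z) of bung below 0.012 m and angle between bung's own z axis and vertical below 0.15 rad and horizontal distance between each of slug0, slug1, slug2, slug3 and canister below 0.047 m and height (world z) of each of slug0, slug1, slug2, slug3 below 0.085 m and horizontal distance between each of point0, point1, point2, point3 and colander below 0.08 m and height (world z) of each of point0, point1, point2, point3 below 0.062 m and contact force between the fingers and bung below 0.5 N), for 0.2 s.
4. the red button is pressed fully down (value of joint start above 0.0045 m), for 0.05 s.
At the end, for the whole second after the job is handed in: The bung stands upright (within 0.15 rad) on the cork pad with its centre within 35 mm of the pad's centre; every slug present is inside the canister, below its mouth; every quartz point present is in the colander, within 80 mm of its centre and below its rim; the button is released; all at rest (horizontal distance between bung and pad below 0.035 m and height (world z) of bung below 0.012 m and angle between bung's own z axis and vertical below 0.15 rad and horizontal distance between each of slug0, slug1, slug2, slug3 and canister below 0.047 m and height (world z) of each of slug0, slug1, slug2, slug3 below 0.085 m and horizontal distance between each of point0, point1, point2, point3 and colander below 0.08 m and height (world z) of each of point0, point1, point2, point3 below 0.062 m and value of joint start below 0.002 m and linear speed of bung below 0.03 m/s and linear speed of each of slug0, slug1, slug2, slug3, point0, point1, point2, point3 below 0.05 m/s); the robot touches nothing.
It fails at once if the button is pressed before the bung and all pieces are in their places (value of joint start above 0.003 m and not ((horizontal distance between bung and pad below 0.035 m and height (world z) of bung below 0.012 m and angle between bung's own z axis and vertical below 0.15 rad) and (horizontal distance between each of slug0, slug1, slug2, slug3 and canister below 0.047 m and height (world z) of each of slug0, slug1, slug2, slug3 below 0.085 m) and (horizontal distance between each of point0, point1, point2, point3 and colander below 0.08 m and height (world z) of each of point0, point1, point2, point3 below 0.062 m))).
It fails at once if a bystander is moved more than 30 mm (distance of any of mortar, specimen, brush, oil, tin, scoop from where it was at the start of the episode above 0.03 m).
Of slug0, slug1, slug2, slug3 only 3 to 4 are there at a start; the rules pass over those that are not, and their reading is None.
Of point0, point1, point2, point3 only 3 to 4 are there at a start; the rules pass over those that are not, and their reading is None.
At some moment in a run one of slug0, slug1, slug2, slug3, point0, point1, point2, point3 may be knocked a few centimetres aside while the robot is not near it.
It also fails if it takes over 210 s, if anything falls off the work surface, if the arm or the gripper's body presses on something with over 40 N, if the wrist force passes 120 N, or if a joint passes its speed limit or range.

## Working session

There is one attempt and no reset: what is moved stays moved. The work goes in short steps, Python scripts to look and compute and a tool call to move; the robot and the scene stay as the last step left them, time stands still between calls to the robot, and variables do not carry over. Pictures are saved under pics/ and viewed, and the job is handed in when it is done.

Besides the shell and the picture viewer there is one more tool, called after "Emit:" in YAML: its name, and indented under it one key for each argument. arm_command: Moves the arm, as the interface text tells. Its arguments: {"type":"object","properties":{"targets":{"type":"array"},"squeeze":{"type":"number"}},"required":["targets"]}

```bash
ls; mkdir -p pics; cat > h.py <<'E'
from station import *
import numpy as np, cv2
from scipy.spatial.transform import Rotation as R
def save(name,fn,img=None):
    p,d=grab_frame(name); cv2.imwrite('pics/'+fn,cv2.cvtColor(p,cv2.COLOR_RGB2BGR)); return p,d
E
python3 - <<'E'
from h import *
s=get_state();print(s)
for n in('scene','top','wrist'):
    print(n,camera_params(n))
    p,d=save(n,n+'0.png'); np.save(n+'0.npy',d)
E
```

```text
pics
{'t': 0.0, 'q': array([-1.00090076e+00,  3.59368657e-01,  1.10599557e-02, -3.48553344e-04,
       -1.22412434e+00, -2.88074898e-01]), 'qd': array([ 0.00093022, -0.00051155, -0.00085375,  0.00096074,  0.00166359,
        0.00042488]), 'joint_efforts': array([ 4.58949144e-04, -5.82722461e+01,  2.93038148e+01,  6.99711040e+00,
        6.67886066e-03, -1.31242296e-04]), 'eef_pos': array([ 0.18764421, -0.64818214,  0.40373501]), 'ee_rot': array([ 3.13993028e+00, -1.50885823e-04, -2.85989056e+00]), 'force': array([0.33201881, 0.77351485, 0.75268902]), 'moment': array([ 0.00909274, -0.0388007 ,  0.04620711]), 'width': 0.08810592492575067}
scene {'mtx': array([[367.62833625,   0.        , 261.17971722],
       [  0.        , 367.62833625, 192.36036638],
       [  0.        ,   0.        ,   1.        ]]), 'eye': array([1.03187131, 0.50314701, 0.69569471]), 'orientation': array([-2.23775584, -0.00244544,  2.41670485])}
top {'mtx': array([[399.34240897,   0.        , 257.71008952],
       [  0.        , 399.34240897, 191.53958089],
       [  0.        ,   0.        ,   1.        ]]), 'eye': array([ 0.40284853, -0.10479043,  1.31215709]), 'orientation': array([-3.05144465,  0.02499499, -1.54443313])}
wrist {'mtx': array([[297.31863964,   0.        , 253.3497216 ],
       [  0.        , 297.31863964, 195.09089409],
       [  0.        ,   0.        ,   1.        ]]), 'eye': array([ 0.12374047, -0.66744446,  0.38390091]), 'orientation': array([ 2.88699340e+00, -1.93621115e-03,  1.85248765e+00])}
```

View pics/top0.png

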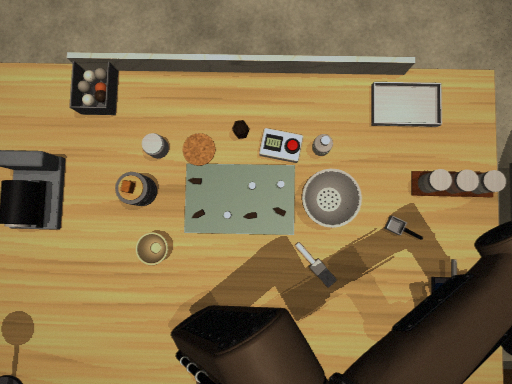

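View pics/scene0.png

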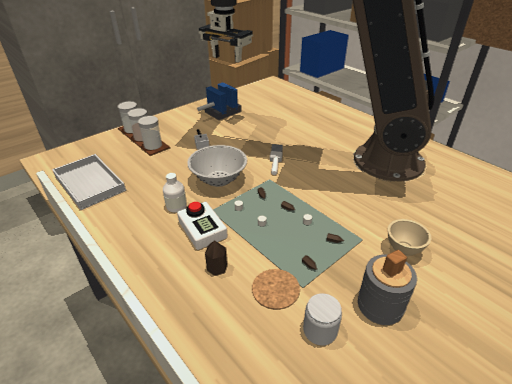

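```bash
cat >> h.py <<'E'
def worldmap(name,d,cp=None):
    cp=cp or camera_params(name); K=cp['mtx']
    Rm=R.from_euler('xyz',cp['orientation']).as_matrix()
    v,u=np.mgrid[0:d.shape[0],0:d.shape[1]]
    P=np.stack([(u-K[0,2])/K[0,0]*d,(v-K[1,2])/K[1,1]*d,d],-1)
    return P@Rm.T+cp['eye']
E
python3 - <<'E'
from h import *
d=np.load('top0.npy');W=worldmap('top',d)
r=np.linspace(0,383,7).astype(int)
for v in range(30,384,60):
    print([tuple(np.round(W[v,u]*1000).astype(int)) for u in range(30,512,75)])
E
```

```text
[(np.int64(1440), np.int64(1214), np.int64(-741)), (np.int64(1450), np.int64(806), np.int64(-751)), (np.int64(1457), np.int64(396), np.int64(-753)), (np.int64(1460), np.int64(-11), np.int64(-749)), (np.int64(1465), np.int64(-412), np.int64(-747)), (np.int64(1472), np.int64(-811), np.int64(-750)), (np.int64(1476), np.int64(-1205), np.int64(-749))]
[(np.int64(851), np.int64(722), np.int64(-1)), (np.int64(843), np.int64(446), np.int64(36)), (np.int64(860), np.int64(204), np.int64(1)), (np.int64(865), np.int64(-51), np.int64(-2)), (np.int64(869), np.int64(-303), np.int64(0)), (np.int64(873), np.int64(-552), np.int64(2)), (np.int64(878), np.int64(-800), np.int64(1))]
[(np.int64(643), np.int64(704), np.int64(2)), (np.int64(649), np.int64(449), np.int64(-1)), (np.int64(654), np.int64(195), np.int64(0)), (np.int64(660), np.int64(-56), np.int64(-2)), (np.int64(664), np.int64(-305), np.int64(1)), (np.int64(669), np.int64(-550), np.int64(3)), (np.int64(674), np.int64(-793), np.int64(4))]
[(np.int64(437), np.int64(614), np.int64(124)), (np.int64(447), np.int64(438), np.int64(-4)), (np.int64(453)
[... 166 characters left out ...]
, (np.int64(478), np.int64(-792), np.int64(-2))]
[(np.int64(243), np.int64(674), np.int64(-2)), (np.int64(250), np.int64(425), np.int64(-3)), (np.int64(258), np.int64(177), np.int64(1)), (np.int64(265), np.int64(-67), np.int64(-2)), (np.int64(272), np.int64(-309), np.int64(-3)), (np.int64(279), np.int64(-549), np.int64(0)), (np.int64(343), np.int64(-454), np.int64(641))]
[(np.int64(53), np.int64(656), np.int64(4)), (np.int64(60), np.int64(413), np.int64(0)), (np.int64(146), np.int64(105), np.int64(305)), (np.int64(403), np.int64(-105), np.int64(1312)), (np.int64(83), np.int64(-311), np.int64(-1)), (np.int64(260), np.int64(-308), np.int64(709)), (np.int64(264), np.int64(-413), np.int64(715))]
```

The top view shows three white slugs near (252,185), (281,184) and (227,215), and four dark points near (195,181), (198,214), (250,215) and (279,211). The canister with its bung is at (135,188), the pad at (199,149), the colander at (331,198) and the button at (292,146). Next I'll measure them.

```bash
cat > det.py <<'E'
from h import *
def pieces(p,d,verbose=True):
    W=worldmap('top',d)
    cp=camera_params('top');K=cp['mtx'];Rm=R.from_euler('xyz',cp['orientation']).as_matrix()
    def ray(u,v,z):
        r=Rm@np.array([(u-K[0,2])/K[0,0],(v-K[1,2])/K[1,1],1]); return cp['eye']+r*(z-cp['eye'][2])/r[2]
    hsv=cv2.cvtColor(p,cv2.COLOR_RGB2HSV)
    out=[]
    for nm,m,z in(('slug',(hsv[...,2]>165)&(hsv[...,1]<60),.024),('point',(hsv[...,2]<70),.014)):
        m=m.astype(np.uint8); m[:160]=0;m[238:]=0;m[:,:180]=0;m[:,300:]=0
        n,l,st,c=cv2.connectedComponentsWithStats(m)
        for i in range(1,n):
            if st[i,4]<12: continue
            q=ray(*c[i],z); vs,us=np.nonzero(l==i)
            P=np.array([ray(u,v,z)[:2] for u,v in zip(us,vs)]);C=np.cov((P-P.mean(0)).T);w,V=np.linalg.eigh(C)
            a=np.arctan2(V[1,1],V[0,1])
            t=(P-P.mean(0))@V[:,1]
            out.append((nm,q))
            print(nm,'pix',c[i].round(1),st[i,4],'xy',(q[:2]*1000).round(),'yaw',round(a,2),'ext',(1000*np.array([t.min(),t.max()])).round(), 'sd',(np.sqrt(w)*1000).round(1),'skew',round((t**3).mean()/(t**2).mean()**1.5,2))
    return W,ray
E
python3 - <<'E'
from h import *
from det import pieces
p=cv2.cvtColor(cv2.imread('pics/top0.png'),cv2.COLOR_BGR2RGB);d=np.load('top0.npy')
W,ray=pieces(p,d)
cv2.imwrite('pics/mat0.png',cv2.resize(cv2.cvtColor(p[120:250,100:375],cv2.COLOR_RGB2BGR),None,fx=2.9,fy=2.9,interpolation=cv2.INTER_CUBIC))
hsv=cv2.cvtColor(p,cv2.COLOR_RGB2HSV)
for n,(u0,u1,v0,v1),z in(('pad',(178,220,130,168),.006),('can',(110,162,168,212),.11),('col',(295,370,165,230),.072),('btn',(280,302,135,158),.058),('timer',(255,306,125,165),.04)):
    m=np.zeros(d.shape,bool);m[v0:v1,u0:u1]=1
    zz=W[...,2]
    if n=='pad': m&=(hsv[...,0]<18)&(hsv[...,1]>120)&(hsv[...,2]<200)&(np.hypot(*(np.mgrid[0:384,0:512]-np.array([149,199])[:,None,None]))<20)
    elif n=='btn': m&=(p[...,0]>140)&(p[...,1]<60)
    elif n=='timer': m&=(zz>.03)&(zz<.07)
    else: m&=(zz>z-.02)&(zz<z+.02)
    q=W[m]; (cx,r)=cv2.minEnclosingCircle(q[:,:2].astype(np.float32)*1000)[:2]
    print(n,len(q),'mean',(q.mean(0)*1000).round(),'circ',np.round(cx),round(r), cv2.minAreaRect(q[:,:2].astype(np.float32)*1000))
m=(W[...,2]>.128)&(np.hypot(W[...,0]-.43,W[...,1]-.3)<.12)
q=W[m];print('handle',len(q),(q.mean(0)*1000).round(),q[:,2].max(),cv2.minAreaRect(q[:,:2].astype(np.float32)*1000))
E
```

```text
slug pix [280.5 183.5] 34 xy [ 546. -143.] yaw 1.75 ext [-11.  11.] sd [5.1 5.8] skew 0.0
slug pix [251.7 184.9] 35 xy [539. -49.] yaw -2.9 ext [-10.  11.] sd [5.1 5.9] skew 0.11
slug pix [226.6 214.5] 33 xy [442.  29.] yaw 1.41 ext [-11.   9.] sd [5.1 5.5] skew -0.09
point pix [195.5 180.4] 68 xy [551. 136.] yaw 1.56 ext [-18.  25.] sd [ 5.3 11.6] skew 0.19
point pix [198.6 213.7] 66 xy [442. 122.] yaw 2.06 ext [-18.  24.] sd [ 5.2 11.3] skew 0.16
point pix [279.3 211. ] 63 xy [ 458. -141.] yaw 1.21 ext [-18.  23.] sd [ 4.9 11.2] skew 0.16
point pix [250.8 215.2] 66 xy [442. -49.] yaw 1.77 ext [-18.  22.] sd [ 5.2 11. ] skew 0.12
pad 845 mean [656. 131.  12.] circ [549.  34.] 201 ((558.7713012695312, 24.40606689453125), (401.7548828125, 108.59471130371094), 46.88862228393555)
can 741 mean [512. 309. 112.] circ [514. 315.] 50 ((513.880615234375, 314.94781494140625), (98.78153228759766, 97.80963134765625), 23.517807006835938)
col 997 mean [ 503. -306.   67.] circ [ 502. -300.] 92 ((501.3713073730469, -299.55633544921875), (181.63916015625, 182.32522583007812), 80.79798126220703)
btn 77 mean [ 663. -175.   79.] circ [ 543. -142.] 145 ((540.9486694335938, -149.38233947753906), (29.94031524658203, 288.6935729980469), 78.02594757080078)
timer 1101 mean [ 671. -140.   43.] circ [ 673. -140.] 76 ((672.875732421875, -139.7395477294922), (129.8365478515625, 90.4908218383789), 79.6319580078125)
handle 141 [513. 312. 154.] 0.16400877171699757 ((513.77587890625, 314.7782287597656), (26.616456985473633, 33.76862716674805), 79.63353729248047)
```

View pics/mat0.png

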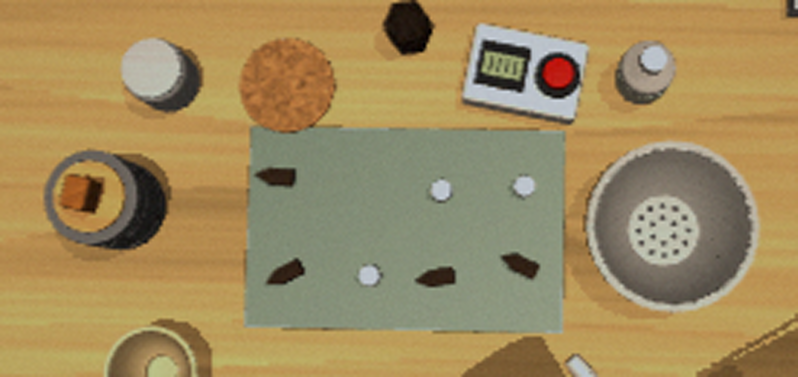

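```bash
python3 - <<'E'
from h import *
p=cv2.cvtColor(cv2.imread('pics/top0.png'),cv2.COLOR_BGR2RGB);d=np.load('top0.npy')
cp=camera_params('top');
def plane(z):
    dd=np.ones(d.shape); W=worldmap('top',dd,cp)-cp['eye']; return cp['eye']+W*((z-cp['eye'][2])/W[...,2])[...,None]
hsv=cv2.cvtColor(p,cv2.COLOR_RGB2HSV)
V,U=np.mgrid[0:384,0:512]
m=(np.hypot(U-199,V-149)<22)&(hsv[...,0]<16)&(hsv[...,1]>110)
n,l,st,c=cv2.connectedComponentsWithStats(m.astype(np.uint8));i=1+st[1:,4].argmax()
P=plane(.006)[l==i][:,:2]*1000; print('pad',st[i],P.mean(0),P.min(0),P.max(0))
m=(p[...,0]>140)&(p[...,1]<70)&(V>130)&(V<160)&(U>280)&(U<305)
P=plane(.058)[m][:,:2]*1000;print('btn',m.sum(),P.mean(0),P.min(0),P.max(0))
# canister rim via scene camera
ds=np.load('scene0.npy');Ws=worldmap('scene',ds)
c=Ws[(abs(Ws[...,2]-.11)<.006)&(np.hypot(Ws[...,0]-.514,Ws[...,1]-.315)<.06)]*1000
print('can scene',len(c),c[:,:2].min(0),c[:,:2].max(0),c[:,2].mean())
h=Ws[(Ws[...,2]>.12)&(np.hypot(Ws[...,0]-.514,Ws[...,1]-.315)<.06)]*1000
print(len(h),cv2.minAreaRect(h[:,:2].astype(np.float32)),h[:,2].max())
# handle sides
W=worldmap('top',d);q=W[(W[...,2]>.150)&(np.hypot(W[...,0]-.514,W[...,1]-.315)<.06)]*1000
print('top handle',len(q),q.mean(0),cv2.minAreaRect(q[:,:2].astype(np.float32)))
E
```

```text
pad [183 134  33  32 805] [657.19661901 131.42028276] [603.57423346  76.65011649] [708.61952444 184.16277985]
btn 77 [ 667.83375261 -175.80055805] [ 653.57564345 -191.48539428] [ 682.8306019  -162.72806422]
can scene 905 [465.74224997 267.48192382] [564.36694575 366.08326284] 111.23118669440154
436 ((514.9812622070312, 316.7430419921875), (26.604869842529297, 35.12192153930664), 80.37783813476562) 162.37428660940878
top handle 110 [513.67186868 314.31387879 158.82582081] ((513.9005126953125, 315.29376220703125), (25.557308197021484, 33.70892333984375), 79.63353729248047)
```

Emit:
arm_command:
  targets:
    - [[0, 0, 0.112], [32, 34, 0], 0]
    - [[0, 0, 0.112], [32, 34, 0], 0]
    - [[0, 0, 0.112], [32, 34, 0], 0]
    - [[0, 0, 0.112], [32, 34, 0], 0]
    - [[0, 0, 0.112], [32, 34, 0], 0]
    - [[0, 0, 0.112], [32, 34, 0], 0]
    - [[0, 0, 0.112], [32, 34, 0], 0]
    - [[0, 0, 0.112], [32, 34, 0], 0]
  squeeze: 45

```text
t: 0.95
eef_pos: [0.4446, -0.3747, 0.4047]
ee_rot: [-3.142, 0.0, -1.959]
force: [0.9, -0.2, 0.1]
width: 0.0878
```

Emit:
arm_command:
  targets:
    - [[0, 0, 0.112], [32, 34, 0], 0]
    - [[0, 0, 0.112], [32, 34, 0], 0]
    - [[0, 0, 0.112], [32, 34, 0], 0]
    - [[0, 0, 0.112], [32, 34, 0], 0]
    - [[0, 0, 0.112], [32, 34, 0], 0]
    - [[0, 0, 0.112], [-8, 47.5, 0], 0]
    - [[0, 0, 0.112], [-8, 47.5, 0], 0]
    - [[0, 0, 0.112], [-8, 47.5, 0], 0]

```text
t: 1.75
eef_pos: [0.5793, -0.0621, 0.4039]
ee_rot: [3.14, 0.0, -1.063]
force: [1.7, -0.3, 0.5]
width: 0.0876
```

Emit:
arm_command:
  targets:
    - [[0, 0, 0.112], [-8, 47.5, 0], 0]
    - [[0, 0, 0.112], [-8, 47.5, 0], 0]
    - [[0, 0, 0.112], [-8, 47.5, 0], 0]
    - [[0, 0, 0.112], [-8, 47.5, 0], 0]
    - [[0, 0, 0.112], [-8, 47.5, 0], 0]
    - [[0, 0, 0.112], [-8, 47.5, 0], 0]
    - [[0, 0, 0.112], [-8, 47.5, 0], 0]
    - [[0, 0, 0.112], [-8, 47.5, 0], 0]

```text
t: 2.55
eef_pos: [0.5148, 0.318, 0.4047]
ee_rot: [3.142, 0.0, -0.167]
force: [0.2, -1.0, 0.4]
width: 0.0875
```

```bash
python3 - <<'E'
from h import *
s=get_state();print(s['t'],s['q'].round(2),s['eef_pos'].round(4),s['ee_rot'].round(3),s['force'].round(2))
save('wrist','w1.png')
E
```

```text
2.55 [ 0.88  0.24 -0.15 -0.   -1.18  0.53] [0.5148 0.318  0.4047] [ 3.142  0.    -0.167] [ 0.17 -0.96  0.41]
```

View pics/w1.png

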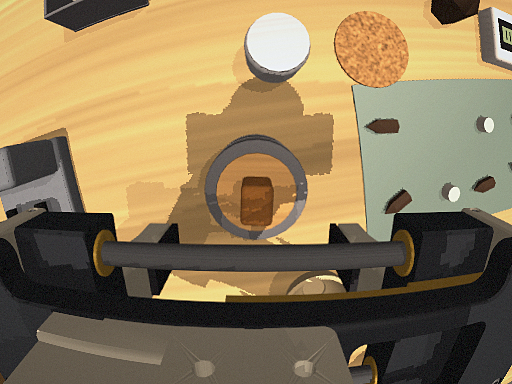

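The wrist view shows the bung handle at (257,200), centred between the jaws and square to them. I'll go down and grip it.

Emit:
arm_command:
  targets:
    - [[0, 0, -0.008], [0, -2, -30], 0]
    - [[0, 0, 0], [0, 0, -30], 0]
    - [[0, 0, 0], [0, 0, -25], 0]
    - [[0, 0, 0], [0, 0, -22], 0.3]
    - [[0, 0, 0], [0, 0, 0], 0.5]
    - [[0, 0, 0], [0, 0, 0], 1]
    - [[0, 0, 0], [0, 0, 0], 1]
    - [[0, 0, 0], [0, 0, 0], 1]

```text
t: 3.4
eef_pos: [0.5176, 0.3184, 0.3014]
ee_rot: [-3.129, -0.006, -0.179]
force: [1.0, 16.4, -7.2]
width: 0.0537
```

Emit:
arm_command:
  targets:
    - [[0, 0, 0], [0, 0, 0], 1]
    - [[0, 0, 0], [0, 0, 0], 1]
    - [[0, 0, 0], [0, 0, 0], 1]

```text
t: 3.7
eef_pos: [0.5157, 0.3139, 0.2986]
ee_rot: [-3.141, -0.0, -0.18]
force: [-0.3, 0.1, 0.2]
width: 0.0292
```

Emit:
arm_command:
  targets:
    - [[0, 0, 0], [0, 0, 0], 1]
    - [[0, 0, 0], [0, 0, 0], 1]
    - [[0, 0, 0], [0, 0, 0], 1]

```text
t: 4.0
eef_pos: [0.5159, 0.3143, 0.2986]
ee_rot: [-3.141, -0.001, -0.18]
force: [-1.2, 0.7, 5.1]
width: 0.0262
```

```bash
python3 - <<'E'
from h import *
s=get_state();print(s['t'],s['q'].round(2),s['eef_pos'].round(4),s['ee_rot'].round(3),s['force'].round(2),s['width'])
save('scene','s2.png')
# plan
cx=np.array([np.cos(-.178),np.sin(-.178)]);cy=np.array([-cx[1],cx[0]])
def tcp(th,y0,z0):  # bung origin y0,z0 (canister frame, mm), lean th to left; TCP 220 above origin along axis
    h=220
    return y0+h*np.sin(th), z0+h*np.cos(th)
def beadpos(th,y0,z0,s): # s=+1 left
    return y0+14*np.sin(th)+s*27*np.cos(th), z0+14*np.cos(th)-s*27*np.sin(th)
seq=[]
for th in np.arange(0,.2201,.04): # pivot left flange edge (38,110)
    y0=38-38*np.cos(th)-32*np.sin(th); z0=110+38*np.sin(th)-32*np.cos(th); seq.append((th,y0,z0))
th,y0,z0=seq[-1]; 
b=beadpos(th,y0,z0,-1)
for th in np.arange(.18,-.1801,-.04):
    f=(.22-th)/.4
    by,bz=b[0]*(1-f)+f*-28.5, b[1]*(1-f)+f*104.5
    y=by-14*np.sin(th)+27*np.cos(th); z=bz-14*np.cos(th)-27*np.sin(th); seq.append((th,y,z))
pr=None
for q in seq:
    t=np.array(tcp(*q)); 
    if pr is not None:
        dy,dz=t-pr[0]; dth=q[0]-pr[1]
        print(np.round(q,2),'dw',np.round(-dth*cx,4),'dt',np.round(np.r_[dy*cy,dz],1),'beadL',np.round(beadpos(*q,1),1),'R',np.round(beadpos(*q,-1),1))
    pr=(t,q[0])
E
```

```text
4.0 [ 0.87  0.33 -0.29  0.   -0.95  0.52] [0.5159 0.3143 0.2986] [-3.141e+00 -1.000e-03 -1.800e-01] [-1.19  0.69  5.09] 0.026236068168073823
[ 4.000e-02 -1.250e+00  7.955e+01] dw [-0.0394  0.0071] dt [1.3 7.4 1.4] beadL [26.3 92.5] R [-27.7  94.6]
[ 8.000e-02 -2.440e+00  8.114e+01] dw [-0.0394  0.0071] dt [1.3 7.5 1.1] beadL [25.6 92.9] R [-28.2  97.3]
[ 0.12 -3.56 82.78] dw [-0.0394  0.0071] dt [1.4 7.5 0.8] beadL [24.9 93.4] R [-28.7  99.9]
[ 0.16 -4.61 84.46] dw [-0.0394  0.0071] dt [1.4 7.5 0.5] beadL [24.3 94. ] R [-29.  102.6]
[ 0.2  -5.6  86.19] dw [-0.0394  0.0071] dt [1.4 7.5 0.1] beadL [23.6 94.5] R [-29.3 105.3]
[ 0.18 -5.14 86.59] dw [ 0.0197 -0.0035] dt [-0.7 -3.8  1.2] beadL [23.9 95.5] R [-29.2 105.2]
[ 0.14 -4.34 87.49] dw [ 0.0394 -0.0071] dt [-1.4 -7.8  2.3] beadL [24.3 97.6] R [-29.1 105.1]
[ 0.1  -3.58 88.42] dw [ 0.0394 -0.0071] dt [-1.4 -7.8  2. ] beadL [24.7 99.6] R [-29. 105.]
[ 6.000e-02 -2.860e+00  8.937e+01] dw [ 0.0394 -0.0071] dt [-1.4 -7.9  1.7] beadL [ 24.9 101.7] R [-29. 105.]
[ 2.000e-02 -2.180e+00  9.035e+01] dw [ 0.0394 -0.0071] dt [-1.4 -8.   1.3] beadL [ 25.1 103.8] R [-28.9 104.9]
[-2.000e-02 -1.540e+00  9.135e+01] dw [ 0.0394 -0.0071] dt [-1.4 -8.   1. ] beadL [ 25.2 105.9] R [-28.8 104.8]
[-6.000e-02 -9.400e-01  9.238e+01] dw [ 0.0394 -0.0071] dt [-1.5 -8.1  0.7] beadL [ 25.2 108. ] R [-28.7 104.7]
[-0.1  -0.39 93.42] dw [ 0.0394 -0.0071] dt [-1.5 -8.1  0.3] beadL [ 25.1 110. ] R [-28.7 104.7]
[-0.14  0.11 94.48] dw [ 0.0394 -0.0071] dt [-1.5 -8.1  0. ] beadL [ 24.9 112.1] R [-28.6 104.6]
[-0.18  0.57 95.56] dw [ 0.0394 -0.0071] dt [-1.5 -8.1 -0.3] beadL [ 24.6 114.2] R [-28.5 104.5]
```

View pics/s2.png

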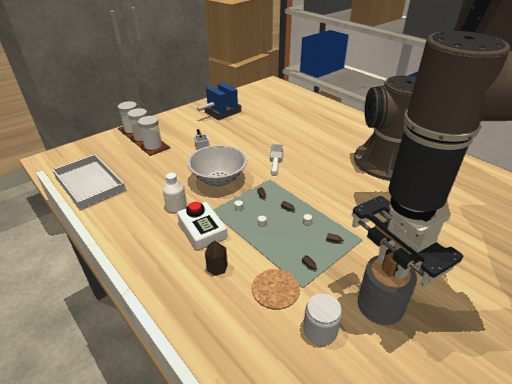

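The scene view at (388,265) shows the jaws closed on the handle, with a measured width of 26 mm. I'll lean left first.

Emit:
arm_command:
  targets:
    - [[-0.039, 0.007, 0], [1.3, 7.4, 1.6], 1]
    - [[-0.039, 0.007, 0], [1.3, 7.5, 1.2], 1]
    - [[-0.039, 0.007, 0], [1.4, 7.5, 0.9], 1]
    - [[-0.039, 0.007, 0], [1.4, 7.5, 0.6], 1]
    - [[-0.039, 0.007, 0], [1.4, 7.5, 0.2], 1]
    - [[-0.02, 0.0035, 0], [0.7, 3.8, 0], 1]
    - [[0, 0, 0], [0, 0, 0], 1]
    - [[0, 0, 0], [0, 0, 0], 1]

```text
t: 4.85
eef_pos: [0.524, 0.3576, 0.3027]
ee_rot: [2.928, -0.003, -0.178]
force: [1.3, 8.8, 0.4]
width: 0.0259
```

```bash
python3 - <<'E'
from h import *
s=get_state();print(s['t'],s['eef_pos'].round(4),s['ee_rot'].round(3),s['force'].round(2),s['moment'].round(2),s['width'])
p,d=grab_frame('scene');cv2.imwrite('pics/s3.png',cv2.resize(cv2.cvtColor(p[180:340,310:480],cv2.COLOR_RGB2BGR),None,fx=3.5,fy=3.5))
E
```

```text
4.85 [0.524  0.3576 0.3027] [ 2.928 -0.003 -0.178] [1.25 8.84 0.38] [ 3.98 -0.55  0.01] 0.025902046594450813
```

View pics/s3.png

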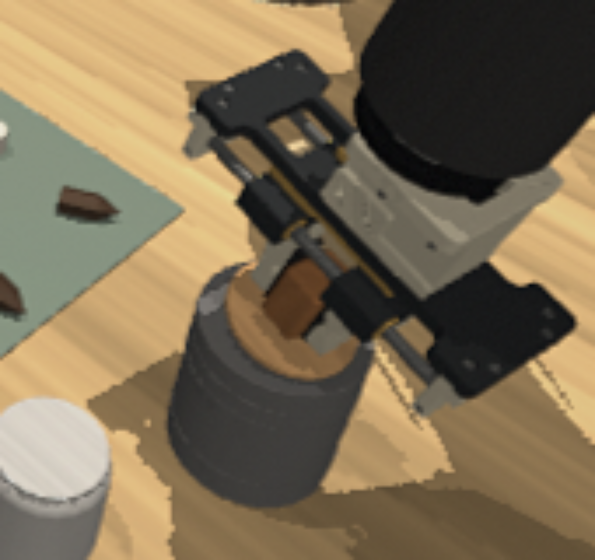

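The flange in the crop (300,320) is tilted left and lifted on its right side, and the tool reads 0.21 rad. Now I'll lean right while lifting.

Emit:
arm_command:
  targets:
    - [[0.039, -0.007, 0], [-1.4, -7.7, 2.5], 1]
    - [[0.039, -0.007, 0], [-1.4, -7.8, 2.2], 1]
    - [[0.039, -0.007, 0], [-1.4, -7.8, 1.9], 1]
    - [[0.039, -0.007, 0], [-1.4, -7.9, 1.6], 1]
    - [[0.039, -0.007, 0], [-1.4, -8, 1.3], 1]
    - [[0.039, -0.007, 0], [-1.4, -8, 1.0], 1]
    - [[0.039, -0.007, 0], [-1.5, -8.1, 0.7], 1]
    - [[0.039, -0.007, 0], [-1.5, -8.1, 0.3], 1]

```text
t: 5.7
eef_pos: [0.5123, 0.2929, 0.3142]
ee_rot: [-3.038, -0.002, -0.18]
force: [0.7, 7.3, -2.7]
width: 0.0262
```

Emit:
arm_command:
  targets:
    - [[0.039, -0.007, 0], [-1.5, -8.1, 0], 1]
    - [[0.02, -0.0035, 0], [-0.8, -4, 0], 1]
    - [[0, 0, 0], [0, 0, 0], 1]
    - [[0, 0, 0], [0, 0, 0], 1]

```text
t: 6.1
eef_pos: [0.5102, 0.2806, 0.3147]
ee_rot: [-2.98, -0.002, -0.18]
force: [1.9, 5.3, 2.1]
width: 0.0256
```

```bash
python3 - <<'E'
from h import *
s=get_state();print(s['t'],s['eef_pos'].round(4),s['ee_rot'].round(3),s['force'].round(2),s['moment'].round(2),s['width'])
Rm=R.from_euler('xyz',s['ee_rot']).as_matrix(); b=s['eef_pos']+Rm[:,2]*.2205; tp=s['eef_pos']+Rm[:,2]*.1385
cy=np.array([np.sin(.178),np.cos(.178)]);C=np.array([.5150,.3145])
print('bung est z',b[2],'y',(b[:2]-C)@cy,'top y',(tp[:2]-C)@cy)
p,d=grab_frame('scene');cv2.imwrite('pics/s4.png',cv2.resize(cv2.cvtColor(p[180:340,310:480],cv2.COLOR_RGB2BGR),None,fx=3.5,fy=3.5))
E
```

```text
6.1 [0.5102 0.2806 0.3147] [-2.98e+00 -2.00e-03 -1.80e-01] [1.95 5.26 2.07] [ 1.74 -0.21 -0.01] 0.025621221592658533
bung est z 0.09707534693577158 y 0.0013120925310742683 top y -0.011889272551648804
```

View pics/s4.png

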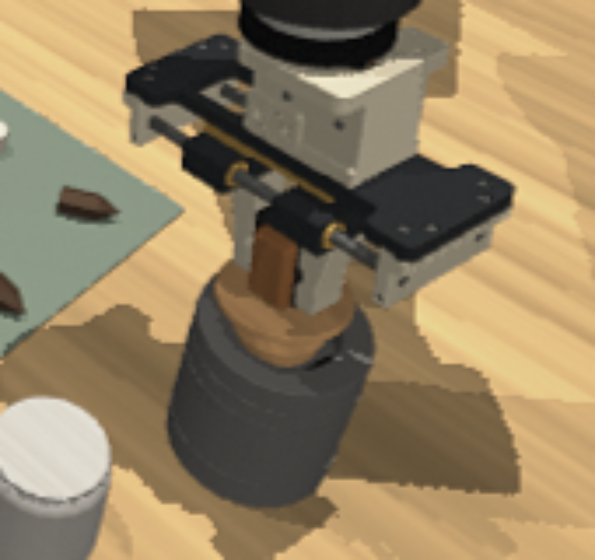

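The bung is leaned right and partly out, with an estimated origin height of 97 mm against the 98 mm limit. That margin is thin, so I'll lower it slightly, lean it a little further, hold, and then pull out.

Emit:
arm_command:
  targets:
    - [[0.03, -0.005, 0], [-1.2, -6.5, -2.5], 1]
    - [[0, 0, 0], [0, 0, -1], 1]
    - [[0, 0, 0], [0, 0, 0], 1]
    - [[0, 0, 0], [0, 0, 0], 1]

```text
t: 6.55
eef_pos: [0.5089, 0.2747, 0.3106]
ee_rot: [-2.95, -0.001, -0.18]
force: [1.2, 8.1, -2.3]
width: 0.0263
```

```bash
python3 - <<'E'
from h import *
s=get_state();print(s['t'],s['eef_pos'].round(4),s['ee_rot'].round(3),s['force'].round(2),s['moment'].round(2),s['width'])
Rm=R.from_euler('xyz',s['ee_rot']).as_matrix(); b=s['eef_pos']+Rm[:,2]*.2205; tp=s['eef_pos']+Rm[:,2]*.1385
cy=np.array([np.sin(.178),np.cos(.178)]);C=np.array([.5150,.3145])
print('bung est z',b[2],'y',(b[:2]-C)@cy,'top y',(tp[:2]-C)@cy)
E
```

```text
6.55 [0.5089 0.2747 0.3106] [-2.95e+00 -1.00e-03 -1.80e-01] [ 1.23  8.12 -2.31] [ 2.92 -0.41  0.03] 0.026276720360391286
bung est z 0.09416245401483367 y 0.0017969115884117473 top y -0.013838227359764553
```

Emit:
arm_command:
  targets:
    - [[0, 0, 0], [0, 0.5, 4], 1]
    - [[0, 0, 0], [0, 0.5, 5], 1]
    - [[0, 0, 0], [0, 0.5, 8], 1]
    - [[0, 0, 0], [0, 0, 15], 1]
    - [[0, 0, 0], [0, 0, 30], 1]
    - [[-0.09, 0.016, 0], [0, 0, 40], 1]
    - [[-0.097, 0.018, 0], [0, 0, 10], 1]
    - [[0, 0, 0], [0, 0, 0], 1]

```text
t: 7.35
eef_pos: [0.5085, 0.275, 0.4241]
ee_rot: [3.138, -0.001, -0.179]
force: [-1.0, 1.0, -1.0]
width: 0.0259
```

```bash
python3 - <<'E'
from h import *
s=get_state();print(s['t'],s['eef_pos'].round(4),s['ee_rot'].round(3),s['force'].round(2),s['moment'].round(2),s['width'])
p,d=grab_frame('scene');cv2.imwrite('pics/s5.png',cv2.resize(cv2.cvtColor(p[120:340,280:500],cv2.COLOR_RGB2BGR),None,fx=2.7,fy=2.7))
E
```

```text
7.35 [0.5085 0.275  0.4241] [ 3.138e+00 -1.000e-03 -1.790e-01] [-0.97  1.   -0.96] [-0.    0.16  0.06] 0.025865114472143142
```

View pics/s5.png

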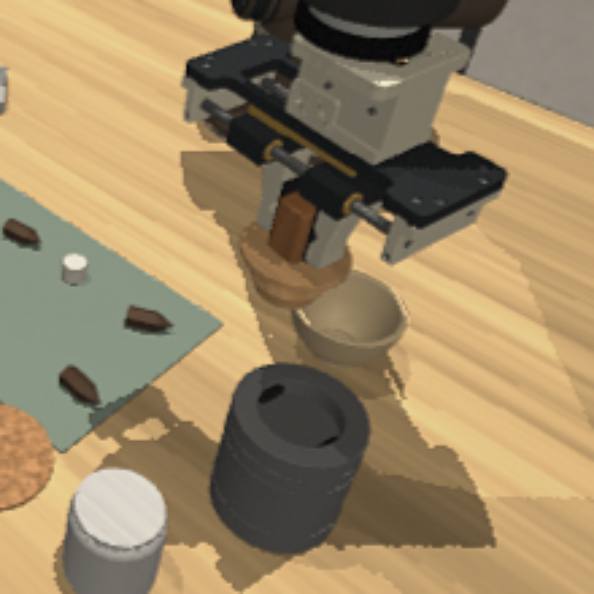

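The bung is out and upright in the jaws at (295,250), and the canister is open at (290,410). Next I'll carry it to the pad.

Emit:
arm_command:
  targets:
    - [[0, 0, 0], [30, -29, 0], 1]
    - [[0, 0, 0], [30, -29, 0], 1]
    - [[0, 0, 0], [30, -29, 0], 1]
    - [[0, 0, 0], [30, -29, 0], 1]
    - [[0, 0, 0], [28.5, -28, 0], 1]
    - [[0, 0, 0], [0, 0, -45], 1]
    - [[0, 0, 0], [0, 0, -45], 1]
    - [[0, 0, 0], [0, 0, -45], 1]

```text
t: 8.2
eef_pos: [0.6561, 0.1294, 0.2845]
ee_rot: [3.142, 0.002, -0.182]
force: [0.6, 0.1, -1.2]
width: 0.0263
```

Emit:
arm_command:
  targets:
    - [[0, 0, 0], [0, 0, -35], 1]
    - [[0, 0, 0], [0, 0, -18], 1]
    - [[0, 0, 0], [0, 0, -5], 1]
    - [[0, 0, 0], [0, 0, 0], 1]
    - [[0, 0, 0], [0, 0, 0], 1]

```text
t: 8.7
eef_pos: [0.6565, 0.1304, 0.2287]
ee_rot: [3.141, 0.001, -0.181]
force: [-0.3, 0.1, -0.3]
width: 0.0259
```

```bash
python3 - <<'E'
from h import *
s=get_state();print(s['t'],s['eef_pos'].round(4),s['ee_rot'].round(3),s['force'].round(2),s['moment'].round(2),s['width'])
p,d=grab_frame('scene');cv2.imwrite('pics/s6.png',cv2.resize(cv2.cvtColor(p[140:360,180:400],cv2.COLOR_RGB2BGR),None,fx=2.7,fy=2.7))
E
```

```text
8.7 [0.6565 0.1304 0.2287] [ 3.141e+00  1.000e-03 -1.810e-01] [-0.34  0.11 -0.28] [-0.08  0.19  0.04] 0.025864803413151803
```

View pics/s6.png

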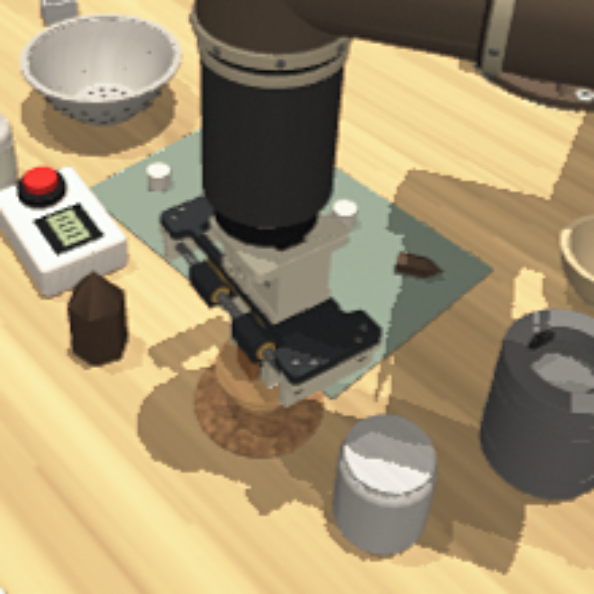

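The bung hangs just above the pad, at crop (258,400). I'll lower it to contact.

Emit:
arm_command:
  targets:
    - [[0, 0, 0], [0, 0, -1], 1]
    - [[0, 0, 0], [0, 0, -1], 1]
    - [[0, 0, 0], [0, 0, 0], 1]

```text
t: 9.05
eef_pos: [0.6567, 0.1308, 0.2271]
ee_rot: [3.141, 0.001, -0.18]
force: [0.0, 0.6, -1.4]
width: 0.0258
```

Emit:
arm_command:
  targets:
    - [[0, 0, 0], [0, 0, -1], 1]
    - [[0, 0, 0], [0, 0, 0], 1]
    - [[0, 0, 0], [0, 0, 0], 1]

```text
t: 9.35
eef_pos: [0.6569, 0.1309, 0.2265]
ee_rot: [3.141, 0.0, -0.18]
force: [0.4, -0.0, 2.1]
width: 0.0257
```

Emit:
arm_command:
  targets:
    - [[0, 0, 0], [0, 0, 0], 0.45]
    - [[0, 0, 0], [0, 0, 0], 0.45]
    - [[0, 0, 0], [0, 0, 0], 0.45]
    - [[0, 0, 0], [0, 0, 0], 0.45]
    - [[0, 0, 0], [0, 0, 10], 0.45]
    - [[0, 0, 0], [0, 0, 40], 0.45]
    - [[0, 0, 0], [0, 0, 45], 0.45]
    - [[0, 0, 0], [0, 0, 45], 0.45]

```text
t: 10.15
eef_pos: [0.6566, 0.1307, 0.3684]
ee_rot: [3.14, 0.001, -0.18]
force: [1.2, 0.2, 0.1]
width: 0.048
```

```bash
python3 - <<'E'
from h import *
from det import pieces
s=get_state();print(s['t'],s['q'].round(2),s['eef_pos'].round(4),s['ee_rot'].round(3),s['width'])
p,d=save('top','t7.png');pieces(p,d)
p,d=grab_frame('scene');cv2.imwrite('pics/s7.png',cv2.resize(cv2.cvtColor(p[140:360,180:400],cv2.COLOR_RGB2BGR),None,fx=2.7,fy=2.7))
E
```

```text
10.15 [ 0.49  0.37 -0.05  0.   -1.15  0.9 ] [0.6566 0.1307 0.3684] [ 3.14e+00  1.00e-03 -1.80e-01] 0.04802852443592071
slug pix [225. 164.] 17 xy [606.  40.] yaw 1.59 ext [-26.  26.] sd [ 0.  16.5] skew 0.0
slug pix [262.8 208.9] 3039 xy [463. -87.] yaw 2.13 ext [-157.  171.] sd [46.7 76. ] skew 0.23
slug pix [252.1 184.7] 46 xy [540. -51.] yaw 2.14 ext [-16.  12.] sd [5.4 7.6] skew -0.29
point pix [195.8 180.5] 62 xy [551. 135.] yaw 1.54 ext [-18.  22.] sd [ 5.2 10.8] skew 0.13
point pix [198.  213.9] 77 xy [441. 123.] yaw 2.09 ext [-20.  23.] sd [ 5.6 12.1] skew 0.08
point pix [279.5 211.1] 57 xy [ 457. -142.] yaw 1.13 ext [-17.  21.] sd [ 4.9 10.2] skew 0.12
point pix [250.7 215.2] 59 xy [442. -48.] yaw 1.76 ext [-18.  22.] sd [ 4.7 10.9] skew 0.08
```

View pics/s7.png

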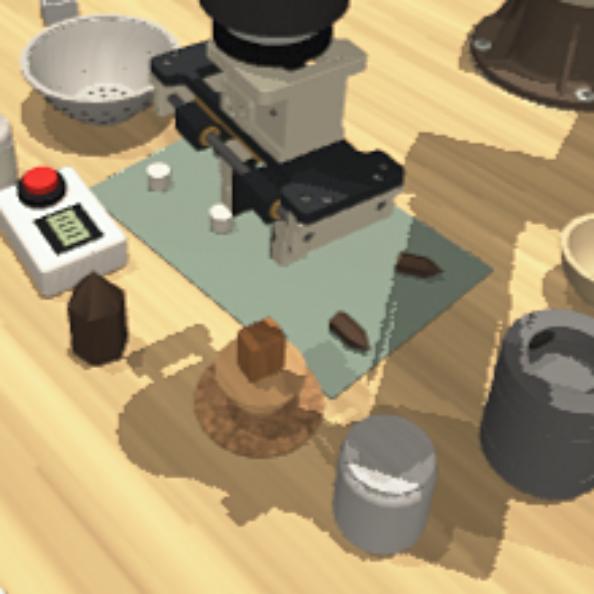

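View pics/t7.png

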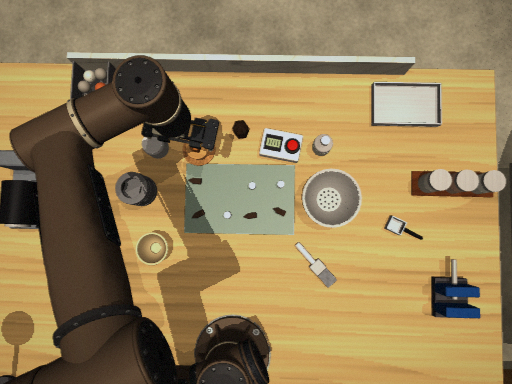

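The bung stands upright on the pad, at crop (258,385). The nearest point lies at (551,135), and in a normal grasp the gripper body would hit the bung handle. I'll push that point about 45 mm towards the robot first.

Emit:
arm_command:
  targets:
    - [[0, 0, 0.08], [-38, 2, 0], 0.75]
    - [[0, 0, 0.08], [-36, 2, 0], 0.75]
    - [[0, 0, 0], [0, 0, -45], 0.75]
    - [[0, 0, 0], [0, 0, -45], 0.75]
    - [[0, 0, 0], [0, 0, -45], 0.75]
    - [[0, 0, 0], [0, 0, -35], 0.75]
    - [[0, 0, 0], [0, 0, -12], 0.75]
    - [[0, 0, 0], [-4, 0, 0], 0.75]

```text
t: 11.05
eef_pos: [0.5791, 0.1349, 0.1844]
ee_rot: [3.139, 0.002, -0.019]
force: [0.0, 0.3, 0.2]
width: 0.0222
```

Emit:
arm_command:
  targets:
    - [[0, 0, 0], [-8, 0, 0], 0.75]
    - [[0, 0, 0], [-10, 0, 0], 0.75]
    - [[0, 0, 0], [-10, 0, 0], 0.75]
    - [[0, 0, 0], [-10, 0, 0], 0.75]
    - [[0, 0, 0], [-10, 0, 0], 0.75]
    - [[0, 0, 0], [-6, 0, 0], 0.75]
    - [[0, 0, 0], [4, 0, 10], 0.75]
    - [[0, 0, 0], [8, 0, 45], 0.6]

```text
t: 11.85
eef_pos: [0.5352, 0.1341, 0.2364]
ee_rot: [3.136, 0.008, -0.02]
force: [1.4, 0.6, -1.5]
width: 0.0256
```

```bash
sed -i 's/>165/>200/' det.py; python3 - <<'E'
from h import *
from det import pieces
s=get_state();print(s['t'],s['q'].round(2),s['eef_pos'].round(4),s['ee_rot'].round(3),s['width'],s['force'])
p,d=save('top','t8.png');pieces(p,d)
save('wrist','w8.png')
E
```

```text
11.85 [ 0.6   0.33 -0.47 -0.   -0.78  0.95] [0.5352 0.1341 0.2364] [ 3.136  0.008 -0.02 ] 0.025614764445539794 [ 1.38455367  0.59363929 -1.53999331]
slug pix [280.5 183.5] 32 xy [ 546. -143.] yaw 3.0 ext [-9.  9.] sd [5.2 5.2] skew -0.0
slug pix [251.8 185.1] 30 xy [539. -50.] yaw 2.81 ext [-10.  10.] sd [4.9 5.4] skew -0.07
slug pix [226.5 214.5] 32 xy [442.  29.] yaw 1.02 ext [-9.  9.] sd [5.2 5.2] skew 0.0
point pix [182.9 169.2] 142 xy [587. 179.] yaw 3.09 ext [-31.  43.] sd [ 6.8 19.4] skew 0.23
point pix [200.8 182. ] 989 xy [546. 118.] yaw 1.84 ext [-71.  75.] sd [27.4 36. ] skew -0.04
point pix [198.8 213.6] 64 xy [442. 121.] yaw 2.08 ext [-18.  22.] sd [ 5.2 10.8] skew 0.13
point pix [279.5 211.1] 58 xy [ 457. -142.] yaw 1.15 ext [-17.  20.] sd [ 4.9 10.3] skew 0.09
point pix [250.8 215.2] 60 xy [441. -49.] yaw 1.73 ext [-18.  22.] sd [ 4.8 11. ] skew 0.1
```

View pics/t8.png

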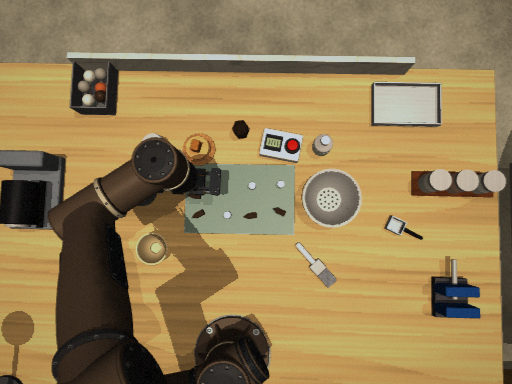

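View pics/w8.png

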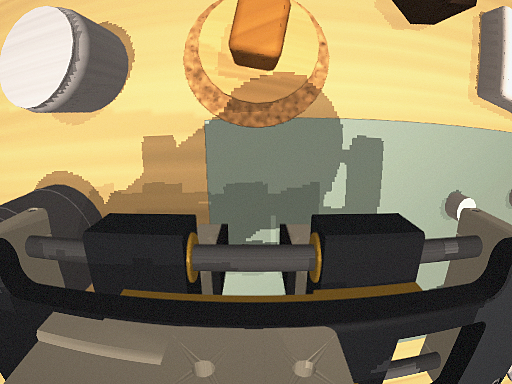

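The bung is still upright on the pad, at (197,146). The pushed point is hidden under the gripper. I'll take the point at (442,122) next.

Emit:
arm_command:
  targets:
    - [[0, 0, -0.13], [-12, -2, 0], 0.5]
    - [[0, 0, -0.13], [-12, -2, 0], 0.5]
    - [[0, 0, -0.13], [-12, -2, 0], 0.5]
    - [[0, 0, -0.13], [-12, -2, 0], 0.5]
    - [[0, 0, -0.13], [-12, -2, 0], 0.5]
    - [[0, 0, -0.13], [-12, -1, 0], 0.5]
    - [[0, 0, -0.13], [-11, -1, 0], 0.5]
    - [[0, 0, -0.13], [-10, -1, 0], 0.5]

```text
t: 12.75
eef_pos: [0.4439, 0.122, 0.24]
ee_rot: [-3.141, 0.001, -1.065]
force: [0.0, -0.2, 0.4]
width: 0.0437
```

```bash
python3 - <<'E'
from h import *
s=get_state();print(s['t'],s['q'].round(2),s['eef_pos'].round(4),s['ee_rot'].round(3),s['width'],s['force'])
save('wrist','w9.png');save('scene','s9.png')
E
```

```text
12.75 [ 0.7   0.19 -0.66 -0.   -0.72 -0.19] [0.4439 0.122  0.24  ] [-3.141e+00  1.000e-03 -1.065e+00] 0.04365962330501172 [ 0.04114335 -0.17863855  0.40434649]
```

View pics/w9.png

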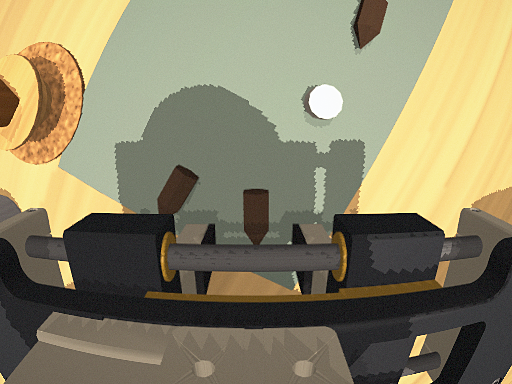

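View pics/s9.png

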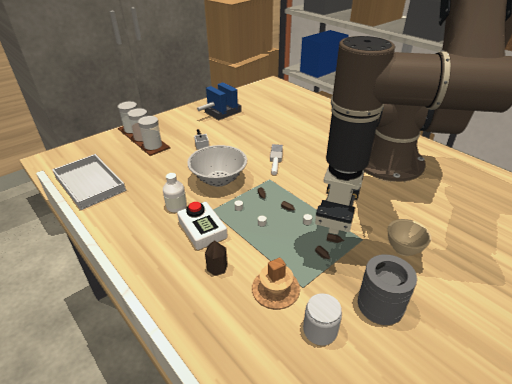

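In the wrist view the point at (256,212) is centred between the fingers. The pushed point at (178,190) is clear of the left finger. I'll grasp.

Emit:
arm_command:
  targets:
    - [[0, 0, 0], [-1, 0, -30], 0.5]
    - [[0, 0, 0], [0, 0, -23], 0.5]
    - [[0, 0, 0], [0, 0, 0], 1]
    - [[0, 0, 0], [0, 0, 0], 1]
    - [[0, 0, 0], [0, 0, 0], 1]
    - [[0, 0, 0], [0, 0, 0], 1]
    - [[0, 0, 0], [0, 0, 30], 1]
    - [[0, 0, 0], [0, 0, 45], 1]
  squeeze: 20

```text
t: 13.65
eef_pos: [0.4421, 0.1213, 0.2609]
ee_rot: [3.136, 0.0, -1.06]
force: [1.8, 1.4, -0.8]
width: 0.0197
```

Emit:
arm_command:
  targets:
    - [[0, 0, 0], [5, -30, 25], 1]
    - [[0, 0, 0], [7, -48, 5], 1]
    - [[0, 0, 0], [7, -48, 0], 1]
    - [[0, 0, 0], [7, -48, 0], 1]
    - [[0, 0, 0], [7, -48, 0], 1]
    - [[0, 0, 0], [7, -48, 0], 1]
    - [[0, 0, 0], [7, -48, 0], 1]
    - [[0, 0, 0], [7, -48, 0], 1]

```text
t: 14.45
eef_pos: [0.4967, -0.2463, 0.2923]
ee_rot: [-3.141, -0.0, -1.059]
force: [1.1, -0.4, -0.0]
width: 0.0198
```

Emit:
arm_command:
  targets:
    - [[0, 0, 0], [5, -37, -10], 1]
    - [[0, 0, 0], [0, 0, -35], 1]
    - [[0, 0, 0], [0, 0, -30], 1]
    - [[0, 0, 0], [0, 0, 0], 0.5]
    - [[0, 0, 0], [0, 0, 0], 0.5]
    - [[0, 0, 0], [0, 0, 0], 0.5]
    - [[0, 0, 0], [0, 0, 40], 0.5]
    - [[0, 0, 0], [0, 0, 40], 0.5]

```text
t: 15.25
eef_pos: [0.5019, -0.2808, 0.2984]
ee_rot: [3.14, 0.001, -1.059]
force: [2.0, 0.4, 0.9]
width: 0.0439
```

```bash
python3 - <<'E'
from h import *
from det import pieces
s=get_state();print(s['t'],s['q'].round(2),s['eef_pos'].round(4),s['ee_rot'].round(3),s['width'],s['force'])
p,d=save('top','t10.png');pieces(p,d)
save('wrist','w10.png')
E
```

```text
15.25 [-0.17  0.29 -0.35  0.   -0.93  0.68] [ 0.5019 -0.2808  0.2984] [ 3.140e+00  1.000e-03 -1.059e+00] 0.04394007015269344 [1.99251208 0.37670115 0.92438507]
point pix [252.2 200.7] 4104 xy [489. -52.] yaw 2.77 ext [-140.  159.] sd [53.7 73.9] skew 0.04
point pix [294.4 183.2] 123 xy [ 550. -188.] yaw -3.14 ext [-77.  29.] sd [ 8.3 27.7] skew -1.36
point pix [195.3 195.3] 61 xy [502. 135.] yaw 1.48 ext [-17.  21.] sd [ 5.2 10.5] skew 0.21
```

View pics/t10.png

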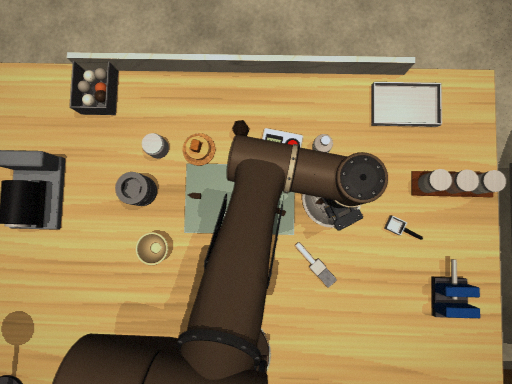

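View pics/w10.png

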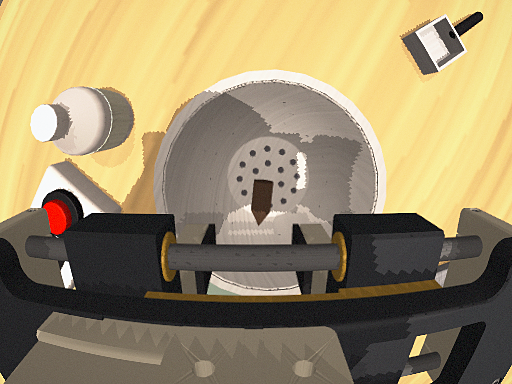

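The point lies in the colander at wrist pixel (262,200). Next is the point at (457,-142).

Emit:
arm_command:
  targets:
    - [[0, 0, -0.13], [-6.4, 20, 0], 0.5]
    - [[0, 0, -0.13], [-6.4, 20, 0], 0.5]
    - [[0, 0, -0.13], [-6.4, 20, 0], 0.5]
    - [[0, 0, -0.13], [-6.4, 20, 0], 0.5]
    - [[0, 0, -0.13], [-6.4, 20, -15], 0.5]
    - [[0, 0, -0.13], [-6.4, 20, -20], 0.5]
    - [[0, 0, -0.12], [-6.4, 19, -20], 0.5]
    - [[0, 0, 0], [0, 0, 0], 0.5]

```text
t: 16.15
eef_pos: [0.4557, -0.1405, 0.2409]
ee_rot: [3.14, 0.001, -1.962]
force: [-0.6, 0.3, 0.5]
width: 0.0439
```

```bash
python3 - <<'E'
from h import *
s=get_state();print(s['t'],s['q'].round(2),s['eef_pos'].round(4),s['ee_rot'].round(3),s['width'],s['force'])
save('wrist','w11.png')
E
```

```text
16.15 [ 0.11  0.21 -0.63 -0.   -0.73 -0.5 ] [ 0.4557 -0.1405  0.2409] [ 3.140e+00  1.000e-03 -1.962e+00] 0.04391772703618602 [-0.62368275  0.25497991  0.49081681]
```

View pics/w11.png

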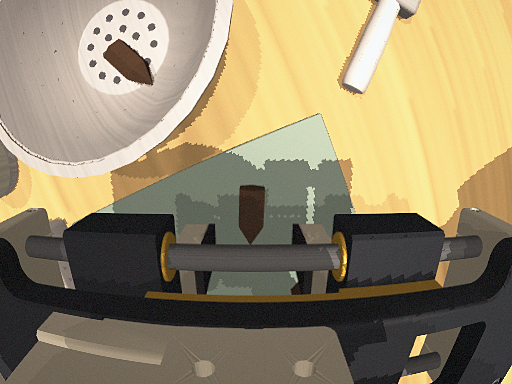

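The point at (251,210) is centred between the fingers. I'll grasp it and carry it to the colander.

Emit:
arm_command:
  targets:
    - [[0, 0, 0], [1, -1, -30], 0.5]
    - [[0, 0, 0], [0, 0, -23], 0.5]
    - [[0, 0, 0], [0, 0, 0], 1]
    - [[0, 0, 0], [0, 0, 0], 1]
    - [[0, 0, 0], [0, 0, 0], 1]
    - [[0, 0, 0], [0, 0, 0], 1]
    - [[0, 0, 0], [0, 0, 45], 1]
    - [[0, 0, 0], [0, 0, 45], 1]

```text
t: 17.0
eef_pos: [0.4576, -0.1433, 0.2792]
ee_rot: [3.138, -0.0, -1.96]
force: [0.9, -0.1, -0.0]
width: 0.0197
```

Emit:
arm_command:
  targets:
    - [[0, 0, 0], [8, -40, 8], 1]
    - [[0, 0, 0], [10, -45, 0], 1]
    - [[0, 0, 0], [10, -45, 0], 1]
    - [[0, 0, 0], [8, -40, -10], 1]
    - [[0, 0, 0], [0, 0, -35], 1]
    - [[0, 0, 0], [0, 0, -30], 1]
    - [[0, 0, 0], [0, 0, 0], 0.5]
    - [[0, 0, 0], [0, 0, 0], 0.5]

```text
t: 17.8
eef_pos: [0.4942, -0.3133, 0.2121]
ee_rot: [3.14, 0.0, -1.959]
force: [-0.1, 0.3, 0.3]
width: 0.0306
```

Emit:
arm_command:
  targets:
    - [[0, 0, 0], [0, 0, 0], 0.5]
    - [[0, 0, 0], [0, 0, 30], 0.5]
    - [[0, 0, 0], [0, 0, 40], 0.5]

```text
t: 18.1
eef_pos: [0.4938, -0.3127, 0.2823]
ee_rot: [3.139, 0.001, -1.959]
force: [1.6, -0.9, -0.2]
width: 0.0432
```

```bash
python3 - <<'E'
from h import *
from det import pieces
s=get_state();print(s['t'],s['q'].round(2),s['eef_pos'].round(4),s['ee_rot'].round(3),s['width'],s['force'])
save('wrist','w12.png')
E
```

```text
18.1 [-0.23  0.32 -0.35 -0.   -0.9  -0.16] [ 0.4938 -0.3127  0.2823] [ 3.139e+00  1.000e-03 -1.959e+00] 0.04319049439966425 [ 1.5768385  -0.87767456 -0.23259397]
```

View pics/w12.png

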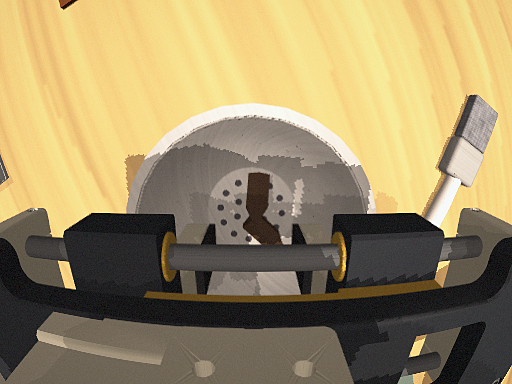

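Both points lie in the colander at (260,205). Next is the point at (442,-49).

Emit:
arm_command:
  targets:
    - [[0, 0, 0.083], [-7.4, 37.7, 10], 0.5]
    - [[0, 0, 0.083], [-7.4, 37.7, 0], 0.5]
    - [[0, 0, 0.083], [-7.4, 37.7, 0], 0.5]
    - [[0, 0, 0.083], [-7.4, 37.7, 0], 0.5]
    - [[0, 0, 0.083], [-7.4, 37.7, -10], 0.5]
    - [[0, 0, 0.083], [-7.4, 37.7, -20], 0.5]
    - [[0, 0, 0.083], [-7.4, 37.7, -22], 0.5]
    - [[0, 0, 0], [0, 0, 0], 0.5]

```text
t: 18.95
eef_pos: [0.4411, -0.0461, 0.2391]
ee_rot: [3.141, 0.001, -1.372]
force: [0.2, -0.5, 0.7]
width: 0.0438
```

```bash
python3 - <<'E'
from h import *
s=get_state();print(s['t'],s['q'].round(2),s['eef_pos'].round(4),s['ee_rot'].round(3),s['width'],s['force'])
save('wrist','w13.png')
E
```

```text
18.95 [ 0.34  0.17 -0.7  -0.   -0.71 -0.14] [ 0.4411 -0.0461  0.2391] [ 3.141e+00  1.000e-03 -1.372e+00] 0.04378282485473592 [ 0.17661863 -0.49596921  0.66891583]
```

View pics/w13.png

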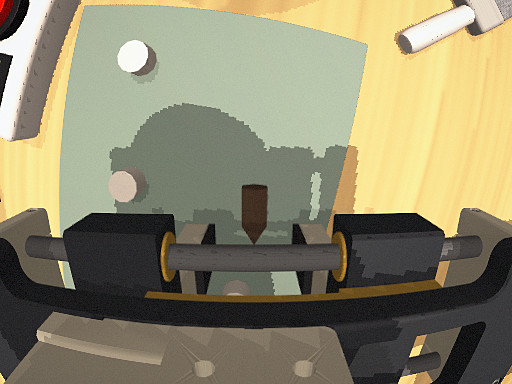

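The point at (255,212) is centred between the fingers. I'll grasp it and deliver it to the colander.

Emit:
arm_command:
  targets:
    - [[0, 0, 0], [1, -2, -30], 0.5]
    - [[0, 0, 0], [0, 0, -22], 0.5]
    - [[0, 0, 0], [0, 0, 0], 1]
    - [[0, 0, 0], [0, 0, 0], 1]
    - [[0, 0, 0], [0, 0, 0], 1]
    - [[0, 0, 0], [0, 0, 0], 1]
    - [[0, 0, 0], [0, 0, 45], 1]
    - [[0, 0, 0], [0, 0, 45], 1]

```text
t: 19.8
eef_pos: [0.4428, -0.0515, 0.2782]
ee_rot: [3.138, 0.0, -1.379]
force: [1.5, 0.4, -0.4]
width: 0.0197
```

Emit:
arm_command:
  targets:
    - [[0, 0, 0], [9, -40, 12], 1]
    - [[0, 0, 0], [10, -45, 0], 1]
    - [[0, 0, 0], [10, -45, 0], 1]
    - [[0, 0, 0], [10, -45, 0], 1]
    - [[0, 0, 0], [10, -45, 0], 1]
    - [[0, 0, 0], [10, -30, -10], 1]
    - [[0, 0, 0], [0, 0, -35], 1]
    - [[0, 0, 0], [0, 0, -23], 1]

```text
t: 20.6
eef_pos: [0.5016, -0.3025, 0.2202]
ee_rot: [3.141, 0.001, -1.382]
force: [-0.1, -0.1, -1.9]
width: 0.0202
```

Emit:
arm_command:
  targets:
    - [[0, 0, 0], [0, 0, 0], 0.5]
    - [[0, 0, 0], [0, 0, 0], 0.5]
    - [[0, 0, 0], [0, 0, 0], 0.5]
    - [[0, 0, 0], [0, 0, 30], 0.5]
    - [[0, 0, 0], [0, 0, 40], 0.5]

```text
t: 21.1
eef_pos: [0.5018, -0.3008, 0.292]
ee_rot: [3.139, 0.002, -1.378]
force: [0.9, -1.7, 0.6]
width: 0.0438
```

```bash
python3 - <<'E'
from h import *
from det import pieces
s=get_state();print(s['t'],s['q'].round(2),s['eef_pos'].round(4),s['ee_rot'].round(3),s['width'],s['force'])
save('wrist','w14.png')
E
```

```text
21.1 [-0.21  0.31 -0.34 -0.   -0.93  0.4 ] [ 0.5018 -0.3008  0.292 ] [ 3.139e+00  2.000e-03 -1.378e+00] 0.04380830736848411 [ 0.89745948 -1.65398598  0.58665885]
```

View pics/w14.png

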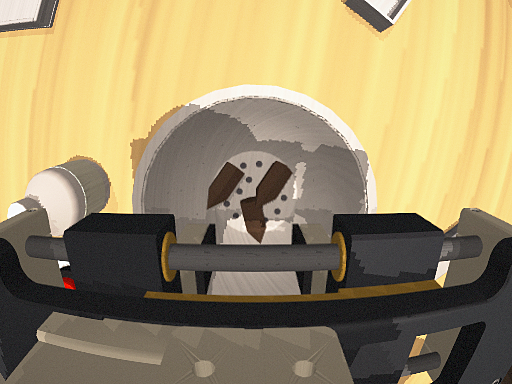

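Three points are in the colander. The last one is the pushed point, at (502,135).

Emit:
arm_command:
  targets:
    - [[0, 0, -0.04], [0, 48, 5], 0.5]
    - [[0, 0, -0.04], [0, 48, 0], 0.5]
    - [[0, 0, -0.04], [0, 48, 0], 0.5]
    - [[0, 0, -0.04], [0, 48, 0], 0.5]
    - [[0, 0, -0.04], [0, 48, 0], 0.5]
    - [[0, 0, -0.04], [0, 48, 0], 0.5]
    - [[0, 0, -0.04], [0, 48, 0], 0.5]
    - [[0, 0, 0], [0, 48, 0], 0.5]

```text
t: 21.95
eef_pos: [0.5019, 0.0851, 0.2983]
ee_rot: [-3.139, 0.003, -1.659]
force: [1.6, 0.3, -0.0]
width: 0.0433
```

Emit:
arm_command:
  targets:
    - [[0, 0, 0], [0, 48, -25], 0.5]
    - [[0, 0, 0], [0, 4, -33], 0.5]
    - [[0, 0, 0], [0, 0, 0], 0.5]

```text
t: 22.25
eef_pos: [0.5008, 0.1322, 0.2383]
ee_rot: [3.137, -0.001, -1.656]
force: [-0.9, -1.3, -0.5]
width: 0.0437
```

```bash
python3 - <<'E'
from h import *
s=get_state();print(s['t'],s['q'].round(2),s['eef_pos'].round(4),s['ee_rot'].round(3),s['width'],s['force'])
save('wrist','w15.png')
E
```

```text
22.25 [ 0.64  0.28 -0.54 -0.   -0.76 -0.72] [0.5008 0.1322 0.2383] [ 3.137e+00 -1.000e-03 -1.656e+00] 0.04372762599642159 [-0.88123482 -1.29621162 -0.50760607]
```

View pics/w15.png

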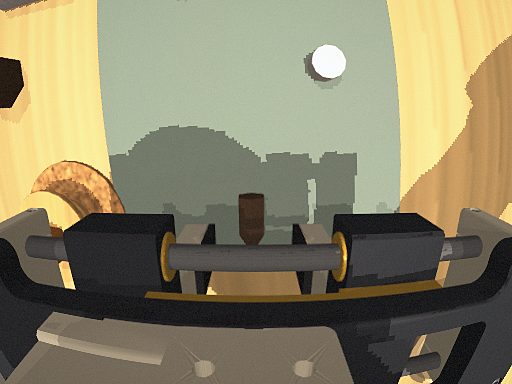

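The point at (251,215) is centred between the fingers. I'll grasp it.

Emit:
arm_command:
  targets:
    - [[0, 0, 0], [1, 3, -30], 0.5]
    - [[0, 0, 0], [0, 0, -22], 0.5]
    - [[0, 0, 0], [0, 0, 0], 1]
    - [[0, 0, 0], [0, 0, 0], 1]
    - [[0, 0, 0], [0, 0, 0], 1]
    - [[0, 0, 0], [0, 0, 0], 1]
    - [[0, 0, 0], [0, 0, 45], 1]
    - [[0, 0, 0], [0, -20, 45], 1]

```text
t: 23.1
eef_pos: [0.5033, 0.1148, 0.2793]
ee_rot: [3.14, -0.0, -1.657]
force: [2.2, 0.2, 0.2]
width: 0.0199
```

Emit:
arm_command:
  targets:
    - [[0, 0, 0], [0, -47, 12], 1]
    - [[0, 0, 0], [0, -47, 0], 1]
    - [[0, 0, 0], [0, -47, 0], 1]
    - [[0, 0, 0], [0, -47, 0], 1]
    - [[0, 0, 0], [0, -47, 0], 1]
    - [[0, 0, 0], [0, -47, 0], 1]
    - [[0, 0, 0], [0, -47, 0], 1]
    - [[0, 0, 0], [0, -47, 0], 1]

```text
t: 23.9
eef_pos: [0.5028, -0.2639, 0.2913]
ee_rot: [-3.141, 0.001, -1.659]
force: [1.1, 1.4, -0.1]
width: 0.0197
```

Emit:
arm_command:
  targets:
    - [[0, 0, 0], [0, -28, -15], 1]
    - [[0, 0, 0], [0, 0, -30], 1]
    - [[0, 0, 0], [0, 0, -20], 1]
    - [[0, 0, 0], [0, 0, 0], 0.5]
    - [[0, 0, 0], [0, 0, 0], 0.5]
    - [[0, 0, 0], [0, 0, 0], 0.5]
    - [[0, 0, 0], [0, 0, 30], 0.5]
    - [[0, 0, 0], [0, 0, 40], 0.5]

```text
t: 24.7
eef_pos: [0.5028, -0.2895, 0.2956]
ee_rot: [3.138, 0.001, -1.658]
force: [0.8, -0.3, -0.2]
width: 0.0432
```

```bash
python3 - <<'E'
from h import *
from det import pieces
s=get_state();print(s['t'],s['q'].round(2),s['eef_pos'].round(4),s['ee_rot'].round(3),s['width'],s['force'])
save('wrist','w16.png');save('scene','s16.png')
E
```

```text
24.7 [-0.19  0.3  -0.34 -0.   -0.93  0.1 ] [ 0.5028 -0.2895  0.2956] [ 3.138e+00  1.000e-03 -1.658e+00] 0.04320513964771468 [ 0.77402837 -0.33513056 -0.17640488]
```

View pics/w16.png

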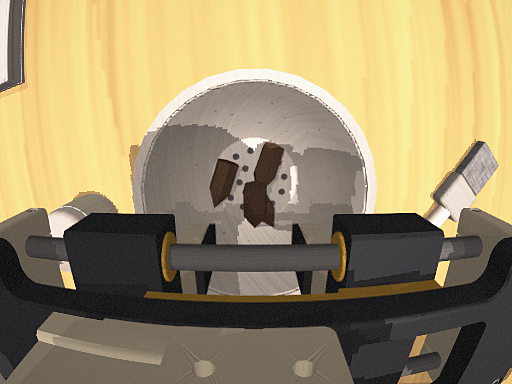

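View pics/s16.png

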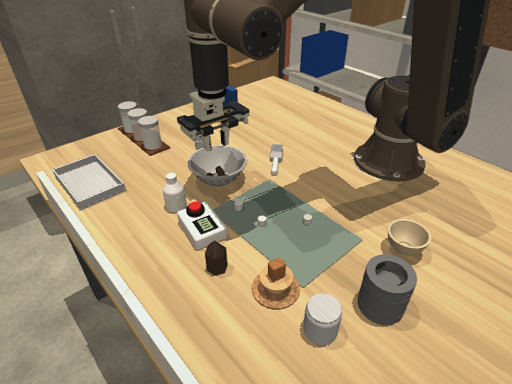

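All four points are in the colander (wrist view, around (250,180)). The slugs come next, starting with (546,-143).

Emit:
arm_command:
  targets:
    - [[0, 0, 0], [10, 36, 0], 0.45]
    - [[0, 0, 0], [11, 37, 0], 0.45]
    - [[0, 0, 0], [11, 37, 0], 0.45]
    - [[0, 0, 0], [11, 36, -15], 0.45]
    - [[0, 0, 0], [0, 0, -40], 0.45]
    - [[0, 0, 0], [0, 0, 0], 0.45]

```text
t: 25.4
eef_pos: [0.5448, -0.1425, 0.2376]
ee_rot: [3.135, 0.001, -1.657]
force: [-1.6, -0.2, -1.0]
width: 0.048
```

```bash
python3 - <<'E'
from h import *
s=get_state();print(s['t'],s['q'].round(2),s['eef_pos'].round(4),s['ee_rot'].round(3),s['width'],s['force'])
save('wrist','w17.png')
E
```

```text
25.4 [ 0.09  0.34 -0.44 -0.   -0.79 -0.18] [ 0.5448 -0.1425  0.2376] [ 3.135e+00  1.000e-03 -1.657e+00] 0.04803006089060375 [-1.62936173 -0.19347091 -0.9621207 ]
```

View pics/w17.png

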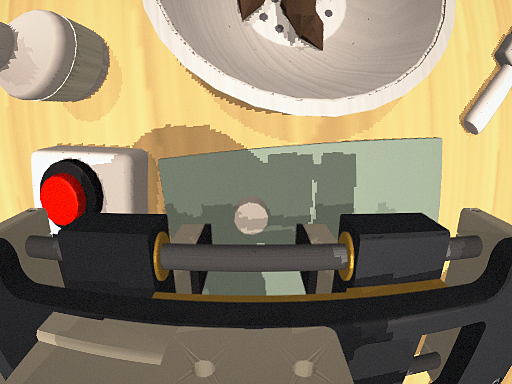

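The slug at (251,217) is between the pads. I'll grasp it.

Emit:
arm_command:
  targets:
    - [[0, 0, 0], [1, 0, -30], 0.45]
    - [[0, 0, 0], [0, 0, -20], 0.45]
    - [[0, 0, 0], [0, 0, 0], 1]
    - [[0, 0, 0], [0, 0, 0], 1]
    - [[0, 0, 0], [0, 0, 0], 1]
    - [[0, 0, 0], [0, 0, 0], 1]
    - [[0, 0, 0], [0, 0, 45], 1]
    - [[0, 0, 0], [0, 0, 48], 1]

```text
t: 26.25
eef_pos: [0.5466, -0.144, 0.2837]
ee_rot: [3.137, 0.0, -1.659]
force: [1.6, -0.1, -0.4]
width: 0.0231
```

Emit:
arm_command:
  targets:
    - [[0, 0, 0], [-3.2, 36, 31], 1]
    - [[0, 0, 0], [-3.2, 48, 0], 1]
    - [[0, 0, 0], [-3.2, 48, 0], 1]
    - [[0, 0, 0], [-3.2, 48, 0], 1]
    - [[0, 0, 0], [-3.2, 48, 0], 1]
    - [[0, 0, 0], [-3.2, 48, 0], 1]
    - [[0, 0, 0], [-3.2, 48, 0], 1]
    - [[0, 0, 0], [-3.2, 48, 0], 1]

```text
t: 27.05
eef_pos: [0.521, 0.23, 0.3154]
ee_rot: [-3.141, 0.002, -1.659]
force: [2.1, -0.1, 0.3]
width: 0.0229
```

Emit:
arm_command:
  targets:
    - [[0, 0, 0], [-3.2, 48, 0], 1]
    - [[0, 0, 0], [-3.2, 38, 0], 1]
    - [[0, 0, 0], [0, 0, -15], 1]
    - [[0, 0, 0], [0, 0, -5], 1]
    - [[0, 0, 0], [0, 0, 0], 1]

```text
t: 27.55
eef_pos: [0.5148, 0.3135, 0.2937]
ee_rot: [3.139, -0.0, -1.659]
force: [-0.9, -0.2, -0.1]
width: 0.0232
```

```bash
python3 - <<'E'
from h import *
s=get_state();print(s['t'],s['q'].round(2),s['eef_pos'].round(4),s['ee_rot'].round(3),s['width'],s['force'])
save('wrist','w18.png');save('scene','s18.png')
E
```

```text
27.55 [ 0.87  0.33 -0.3  -0.   -0.94 -0.96] [0.5148 0.3135 0.2937] [ 3.139 -0.    -1.659] 0.023152350428928988 [-0.87821364 -0.1822099  -0.10645709]
```

View pics/w18.png

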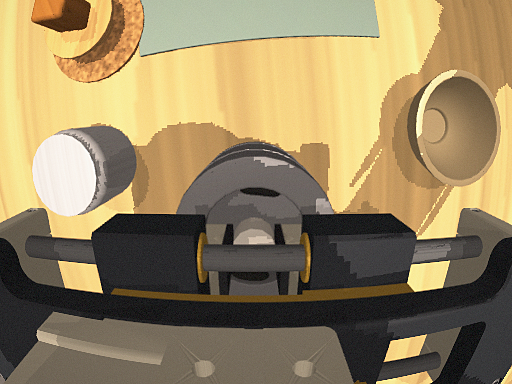

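View pics/s18.png

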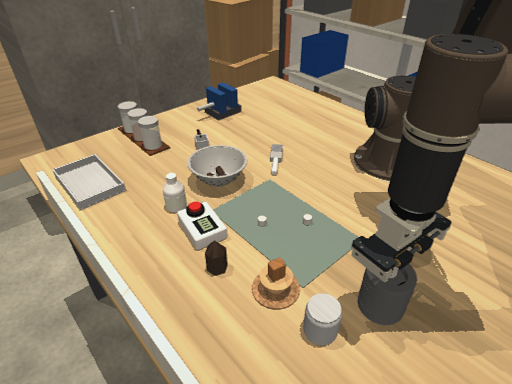

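The slug is held over the centre of the mouth, at wrist pixel (255,235). I'll release it.

Emit:
arm_command:
  targets:
    - [[0, 0, 0], [0, 0, 0], 0.5]
    - [[0, 0, 0], [0, 0, 0], 0.5]
    - [[0, 0, 0], [0, 0, 0], 0.5]
    - [[0, 0, 0], [0, 0, 30], 0.45]
    - [[0, 0, 0], [0, -40, 0], 0.45]
    - [[0, 0, 0], [0, -48, 0], 0.45]

```text
t: 28.25
eef_pos: [0.5154, 0.2264, 0.3249]
ee_rot: [-3.141, 0.002, -1.657]
force: [1.4, -1.3, -0.2]
width: 0.0479
```

```bash
python3 - <<'E'
from h import *
from det import pieces
s=get_state();print(s['t'],s['q'].round(2),s['eef_pos'].round(4),s['ee_rot'].round(3),s['width'],s['force'])
p,d=save('top','t19.png'); pieces(p,d)
p,d=grab_frame('scene');cv2.imwrite('pics/s19.png',cv2.resize(cv2.cvtColor(p[140:360,230:450],cv2.COLOR_RGB2BGR),None,fx=2.7,fy=2.7))
cv2.imwrite('pics/t19c.png',cv2.resize(cv2.imread('pics/t19.png')[120:250,90:350],None,fx=3,fy=3))
E
```

```text
28.25 [ 0.76  0.24 -0.35 -0.   -0.98 -0.85] [0.5154 0.2264 0.3249] [-3.141e+00  2.000e-03 -1.657e+00] 0.0478652890135166 [ 1.36585633 -1.28972496 -0.15293275]
slug pix [252.2 185.1] 24 xy [539. -51.] yaw 3.13 ext [-7.  9.] sd [4.4 4.8] skew 0.1
slug pix [227.  214.5] 26 xy [442.  28.] yaw -3.09 ext [-8.  8.] sd [4.3 5.1] skew -0.0
```

View pics/t19c.png

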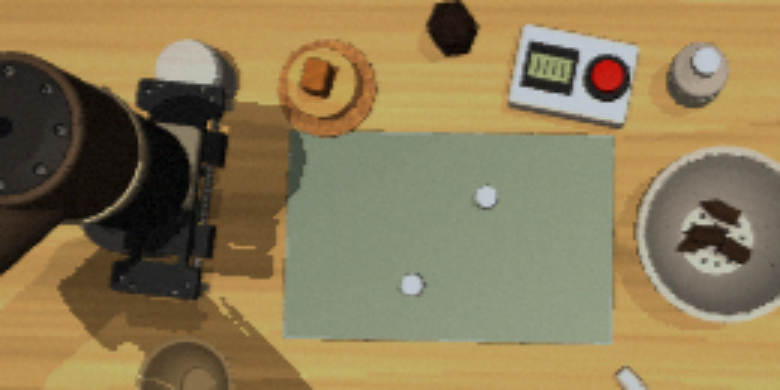

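View pics/s19.png

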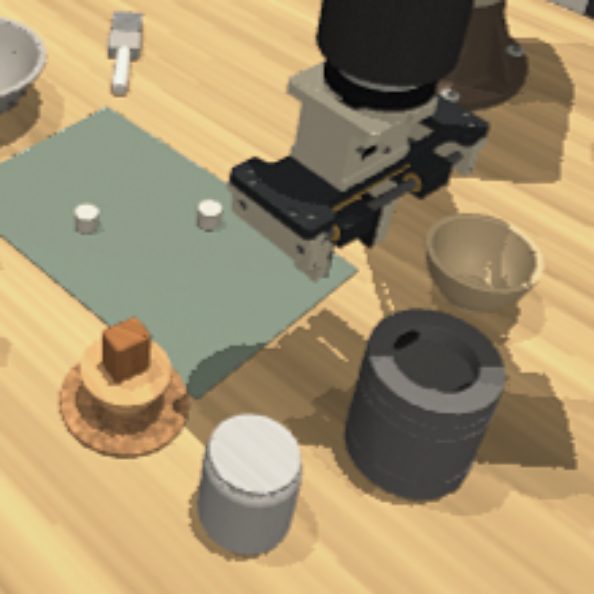

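The slug dropped out of view into the can. Two slugs remain, at (442,28) and (539,-51). I'll take (442,28) next.

Emit:
arm_command:
  targets:
    - [[0, 0, 0], [-14.6, -39.5, 0], 0.45]
    - [[0, 0, 0], [-14.6, -39.5, 0], 0.45]
    - [[0, 0, 0], [-14.6, -39.5, 0], 0.45]
    - [[0, 0, 0], [-14.6, -39.5, 0], 0.45]
    - [[0, 0, 0], [-14.6, -39.5, -20], 0.45]
    - [[0, 0, 0], [0, 0, -40], 0.45]
    - [[0, 0, 0], [0, 0, -28], 0.45]
    - [[0, 0, 0], [0, 0, 0], 0.45]

```text
t: 29.15
eef_pos: [0.4408, 0.0276, 0.2336]
ee_rot: [3.136, -0.002, -1.66]
force: [-0.9, -0.3, 0.7]
width: 0.0485
```

```bash
python3 - <<'E'
from h import *
s=get_state();print(s['t'],s['q'].round(2),s['eef_pos'].round(4),s['ee_rot'].round(3),s['width'],s['force'])
save('wrist','w20.png')
E
```

```text
29.15 [ 0.51  0.17 -0.71 -0.   -0.7  -0.6 ] [0.4408 0.0276 0.2336] [ 3.136e+00 -2.000e-03 -1.660e+00] 0.0485051733816354 [-0.87272347 -0.30023027  0.66730211]
```

View pics/w20.png

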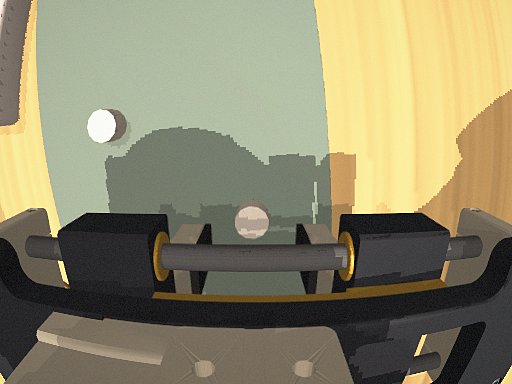

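The slug at (252,222) is between the pads. I'll grasp it and carry it to the canister.

Emit:
arm_command:
  targets:
    - [[0, 0, 0], [1, 1, -30], 0.45]
    - [[0, 0, 0], [0, 0, -17], 0.45]
    - [[0, 0, 0], [0, 0, 0], 1]
    - [[0, 0, 0], [0, 0, 0], 1]
    - [[0, 0, 0], [0, 0, 0], 1]
    - [[0, 0, 0], [0, 0, 0], 1]
    - [[0, 0, 0], [0, 0, 48], 1]
    - [[0, 0, 0], [0, 0, 48], 1]

```text
t: 30.0
eef_pos: [0.4428, 0.0294, 0.286]
ee_rot: [3.138, -0.001, -1.659]
force: [2.0, 0.1, -0.4]
width: 0.0234
```

Emit:
arm_command:
  targets:
    - [[0, 0, 0], [10, 35, 33], 1]
    - [[0, 0, 0], [12, 46, 0], 1]
    - [[0, 0, 0], [12, 46, 0], 1]
    - [[0, 0, 0], [12, 46, 0], 1]
    - [[0, 0, 0], [12, 46, 0], 1]
    - [[0, 0, 0], [12, 46, 0], 1]
    - [[0, 0, 0], [3, 21, 0], 1]
    - [[0, 0, 0], [0, 0, -12], 1]

```text
t: 30.8
eef_pos: [0.5168, 0.3186, 0.3075]
ee_rot: [-3.14, 0.003, -1.656]
force: [-0.4, -0.9, -0.3]
width: 0.0238
```

Emit:
arm_command:
  targets:
    - [[0, 0, 0], [-2, -3, -10], 1]
    - [[0, 0, 0], [0, 0, -3], 1]
    - [[0, 0, 0], [0, 0, 0], 1]

```text
t: 31.1
eef_pos: [0.5138, 0.3112, 0.2927]
ee_rot: [3.14, -0.0, -1.66]
force: [-0.6, 0.5, -0.1]
width: 0.0229
```

```bash
python3 - <<'E'
from h import *
s=get_state();print(s['t'],s['q'].round(2),s['eef_pos'].round(4),s['ee_rot'].round(3),s['width'],s['force'])
save('wrist','w21.png')
E
```

```text
31.1 [ 0.87  0.33 -0.3  -0.   -0.94 -0.96] [0.5138 0.3112 0.2927] [ 3.14 -0.   -1.66] 0.022875926425078786 [-0.59625104  0.48350023 -0.13143558]
```

View pics/w21.png

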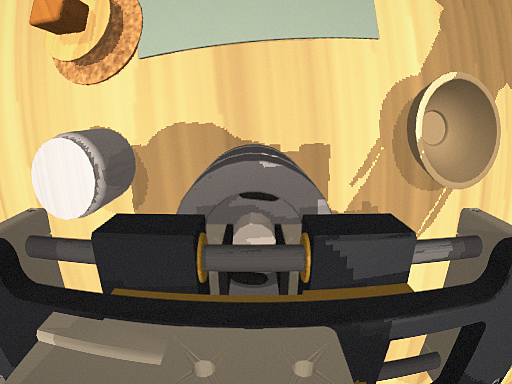

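The slug is over the mouth at (255,235). I'll move it 3 mm further left and release.

Emit:
arm_command:
  targets:
    - [[0, 0, 0], [0, 3, 0], 1]
    - [[0, 0, 0], [0, 0, 0], 0.5]
    - [[0, 0, 0], [0, 0, 0], 0.5]
    - [[0, 0, 0], [0, 0, 0], 0.5]
    - [[0, 0, 0], [0, 0, 30], 0.45]
    - [[0, 0, 0], [1, -40, 0], 0.45]
    - [[0, 0, 0], [3, -48, 0], 0.45]
    - [[0, 0, 0], [3, -48, 0], 0.45]

```text
t: 31.95
eef_pos: [0.5209, 0.1785, 0.3233]
ee_rot: [3.141, 0.001, -1.657]
force: [0.8, 0.5, -0.4]
width: 0.0481
```

Emit:
arm_command:
  targets:
    - [[0, 0, 0], [3, -48, 0], 0.45]
    - [[0, 0, 0], [3, -48, 0], 0.45]
    - [[0, 0, 0], [4, -48, 0], 0.45]
    - [[0, 0, 0], [4, -48, -20], 0.45]
    - [[0, 0, 0], [4, -38, -30], 0.45]
    - [[0, 0, 0], [0, 0, -36], 0.45]
    - [[0, 0, 0], [0, 0, 0], 0.45]

```text
t: 32.65
eef_pos: [0.537, -0.05, 0.234]
ee_rot: [3.133, -0.001, -1.662]
force: [-0.4, -0.1, -0.4]
width: 0.048
```

```bash
python3 - <<'E'
from h import *
from det import pieces
s=get_state();print(s['t'],s['q'].round(2),s['eef_pos'].round(4),s['ee_rot'].round(3),s['width'],s['force'])
save('wrist','w22.png');save('scene','s22.png')
E
```

```text
32.65 [ 0.27  0.32 -0.5  -0.   -0.77 -0.36] [ 0.537 -0.05   0.234] [ 3.133e+00 -1.000e-03 -1.662e+00] 0.04795677525408623 [-0.36099353 -0.08667639 -0.41366575]
```

View pics/w22.png

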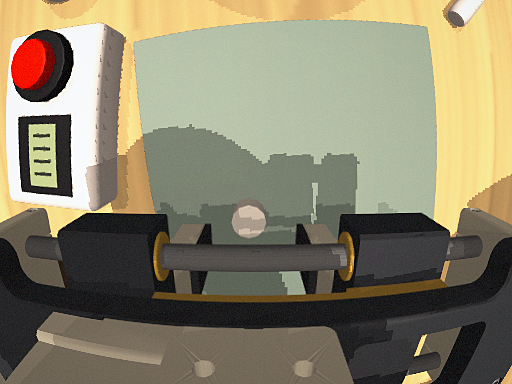

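View pics/s22.png

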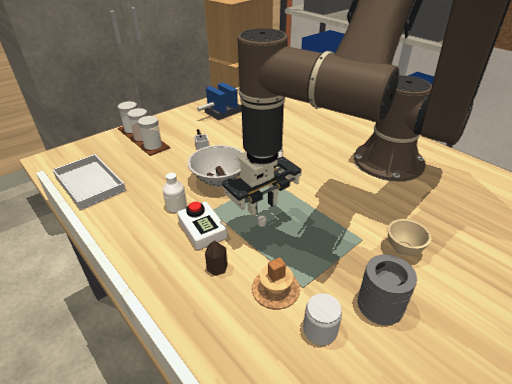

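The last slug, at (249,221), is between the pads. I'll grasp it and carry it to the canister.

Emit:
arm_command:
  targets:
    - [[0, 0, 0], [2, 0, -30], 0.45]
    - [[0, 0, 0], [0, 0, -17], 0.45]
    - [[0, 0, 0], [0, 0, 0], 1]
    - [[0, 0, 0], [0, 0, 0], 1]
    - [[0, 0, 0], [0, 0, 0], 1]
    - [[0, 0, 0], [0, 0, 0], 1]
    - [[0, 0, 0], [0, 0, 48], 1]
    - [[0, 0, 0], [0, 0, 48], 1]

```text
t: 33.55
eef_pos: [0.5406, -0.0485, 0.2877]
ee_rot: [3.138, -0.0, -1.659]
force: [2.3, -0.2, -0.1]
width: 0.0229
```

Emit:
arm_command:
  targets:
    - [[0, 0, 0], [-2, 34, 33], 1]
    - [[0, 0, 0], [-3, 48, 0], 1]
    - [[0, 0, 0], [-3, 48, 0], 1]
    - [[0, 0, 0], [-3, 48, 0], 1]
    - [[0, 0, 0], [-3, 48, 0], 1]
    - [[0, 0, 0], [-3, 48, 0], 1]
    - [[0, 0, 0], [-3, 48, 0], 1]
    - [[0, 0, 0], [-4, 42, 0], 1]

```text
t: 34.35
eef_pos: [0.5165, 0.3179, 0.321]
ee_rot: [3.142, 0.002, -1.658]
force: [0.8, 0.3, 0.0]
width: 0.0232
```

Emit:
arm_command:
  targets:
    - [[0, 0, 0], [0, 0, -15], 1]
    - [[0, 0, 0], [0, 0, -8], 1]
    - [[0, 0, 0], [0, 0, 0], 1]

```text
t: 34.65
eef_pos: [0.5165, 0.3149, 0.2959]
ee_rot: [3.139, -0.001, -1.659]
force: [0.3, -0.2, 0.5]
width: 0.0232
```

Emit:
arm_command:
  targets:
    - [[0, 0, 0], [-2, 0, -2], 1]
    - [[0, 0, 0], [0, 0, 0], 0.5]
    - [[0, 0, 0], [0, 0, 0], 0.5]
    - [[0, 0, 0], [0, 0, 0], 0.5]
    - [[0, 0, 0], [0, 0, 40], 0.5]
    - [[0, 0, 0], [5, -40, 0], 0.6]
    - [[0, 0, 0], [5, -48, 0], 0.8]
    - [[0, 0, 0], [5, -48, 0], 1]

```text
t: 35.45
eef_pos: [0.5299, 0.1783, 0.3355]
ee_rot: [3.141, 0.002, -1.658]
force: [1.5, -0.6, 0.1]
width: 0.0251
```

Emit:
arm_command:
  targets:
    - [[0, 0, 0], [5, -48, 0], 1]
    - [[0, 0, 0], [5, -48, 0], 1]
    - [[0, 0, 0], [5, -48, 0], 1]
    - [[0, 0, 0], [5, -48, 0], 1]
    - [[0, 0, 0], [5, -48, 0], 1]
    - [[0, 0, 0], [5, -48, 0], 1]
    - [[0, 0, 0], [5, -48, 0], 1]

```text
t: 36.15
eef_pos: [0.5649, -0.1586, 0.3355]
ee_rot: [3.141, 0.001, -1.659]
force: [1.0, 1.5, 0.3]
width: 0.0007
```

```bash
python3 - <<'E'
from h import *
from det import pieces
s=get_state();print(s['t'],s['q'].round(2),s['eef_pos'].round(4),s['ee_rot'].round(3),s['width'],s['force'])
p,d=save('top','t23.png');W=worldmap('top',d);pieces(p,d)
cv2.imwrite('pics/t23c.png',cv2.resize(cv2.cvtColor(p[120:250,90:350],cv2.COLOR_RGB2BGR),None,fx=3,fy=3))
m=np.hypot(W[...,0]-.5145,W[...,1]-.3155)<.03; print('in can z', (np.sort(W[m][:,2])*1000).round()[::8])
save('scene','s23.png')
h=W[(W[...,2]>.08)&(W[...,2]<.1)&(np.hypot(W[...,0]-.657,W[...,1]-.131)<.05)];print('bung top',len(h),h.mean(0))
E
```

```text
36.15 [ 0.06  0.27 -0.28 -0.   -1.02 -0.15] [ 0.5649 -0.1586  0.3355] [ 3.141e+00  1.000e-03 -1.659e+00] 0.0006728202600031978 [1.01296791 1.51193029 0.31615935]
point pix [220.2 200.4] 1903 xy [487.  52.] yaw 3.05 ext [-134.  124.] sd [36.8 64.5] skew 0.01
point pix [274.  176.5] 1292 xy [ 570. -121.] yaw 1.13 ext [-112.  151.] sd [34.2 65.6] skew 0.53
point pix [295.6 160.4] 15 xy [ 625. -191.] yaw 1.53 ext [-11.  15.] sd [1.6 8.1] skew 0.29
point pix [251.8 175.8] 17 xy [571. -48.] yaw 1.78 ext [-12.  10.] sd [3.5 7.2] skew -0.16
in can z [ 72.  75.  76.  77.  77.  77.  78.  78.  78.  78.  78.  79.  79.  79.
  79.  80.  80.  80.  80.  80.  81.  81.  81.  82.  82.  82.  83.  84.
  86. 104. 105. 107.]
bung top 0 [nan nan nan]<stdin>:8: RuntimeWarning: Mean of empty slice.
  ret = um.true_divide(
```

View pics/t23c.png

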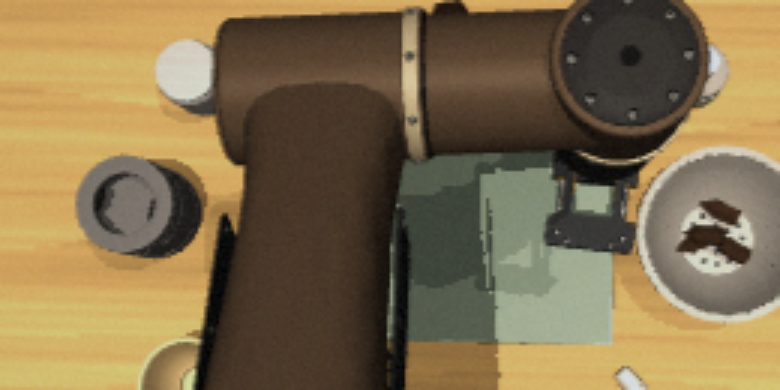

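View pics/s23.png

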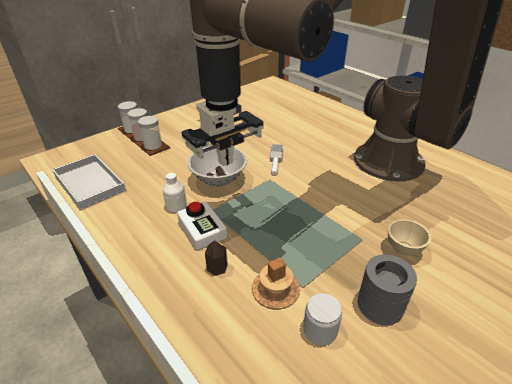

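The top depth reads about 78 mm inside the can, which I did not expect. I'll look closer before pressing the button.

```bash
python3 - <<'E'
from h import *
a=cv2.imread('pics/t23.png')[170:210,112:162]; b=cv2.imread('pics/t8.png')[170:210,112:162]; c=cv2.imread('pics/s23.png')[250:325,355:420]; e=cv2.imread('pics/s9.png')[250:325,355:420]
f=lambda x:np.clip(cv2.resize(x,(380,290),interpolation=cv2.INTER_CUBIC).astype(float)*2,0,255).astype(np.uint8)
cv2.imwrite('pics/cmp.png',np.vstack([np.hstack([f(a),f(b)]),np.hstack([f(c),f(e)])]))
p,d=grab_frame('top');W=worldmap('top',d)
for v in range(178,202,3): print((W[v,118:156:3,2]*1000).round().astype(int))
p,d=grab_frame('scene');W=worldmap('scene',d)
print('scene')
for v in range(256,296,4): print((W[v,362:416:5,2]*1000).round().astype(int))
E
```

```text
[109 112 111 113  95  80 109 109 111  99  47  -1  -2]
[112 110 101  82  74  76  81 111 109 111  84  39   2]
[113 111 105  85  78  81  82  83 114 109  92  56  23]
[111 103  81  76  79  75  78  78 110 112  95  67  31]
[113 103  77  79  82  77  75  88 112 111  96  64  30]
[106 112  78  85  79  81  78 103 113 110  89  55  27]
[110 109 111  80  78  82 108 112 109 101  78  48  19]
[  4 114 108 109 113 113 111 110 108  79  59  28   2]
scene
[  0   1   1 111 111 111 112  -2   0   3   1]
[  2  -1 112 111 111 109 109 111 109   1   0]
[  1 109 110 111 104  99 101 107 110 113   0]
[  0 110 108 102  80  79  80  96 104 111 112]
[  1 110 112  80  79  81  80  79  96 110 110]
[  1 105 109 111  80  78  78  79  80 108 112]
[  0  97 110 111  79  79  79  79  81 109 110]
[ 63  90 104 109 111 110  81  80 107 110 112]
[ 57  81  94 106 109 111 109 112 111 110 111]
[ 50  70  84  93 103 106 110 111 111 107  91]
```

View pics/cmp.png

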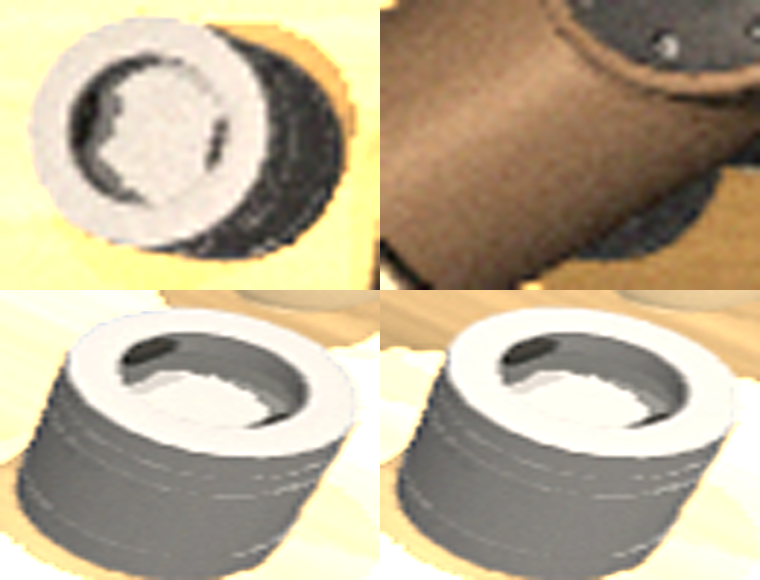

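The interior shows the same surface at 79 mm in frames from before any slug went in and after. It is part of the can, and no slug rests on top of it. Next I'll check the colander and the mat from the wrist.

Emit:
arm_command:
  targets:
    - [[0, 0, 0], [15, -18, 0], 1]
    - [[0, 0, 0], [15, 0, 0], 1]
    - [[0, 0, 0], [0, 0, 0], 1]

```text
t: 36.65
eef_pos: [0.5963, -0.1734, 0.3349]
ee_rot: [3.141, 0.001, -1.658]
force: [-0.5, 0.6, 0.9]
width: 0.0005
```

```bash
python3 - <<'E'
from h import *
s=get_state();print(s['t'],s['q'].round(2),s['eef_pos'].round(4),s['ee_rot'].round(3),s['width'],s['force'])
p,d=save('wrist','w24.png')
p,d=grab_frame('top');W=worldmap('top',d)
a=cv2.resize(cv2.cvtColor(p[160:240,290:375],cv2.COLOR_RGB2BGR),None,fx=6,fy=6,interpolation=cv2.INTER_CUBIC);cv2.imwrite('pics/col24.png',a)
q=W[180:215,310:350]; print(q[...,2].max())
p,d=grab_frame('scene');cv2.imwrite('pics/s24.png',cv2.resize(cv2.cvtColor(p[140:330,160:430],cv2.COLOR_RGB2BGR),None,fx=2.9,fy=2.9))
E
```

```text
36.65 [ 0.03  0.32 -0.21 -0.   -1.04 -0.12] [ 0.5963 -0.1734  0.3349] [ 3.141e+00  1.000e-03 -1.658e+00] 0.0004869511585791689 [-0.48718531  0.61695972  0.89232878]
1.3121570881763993
```

View pics/w24.png

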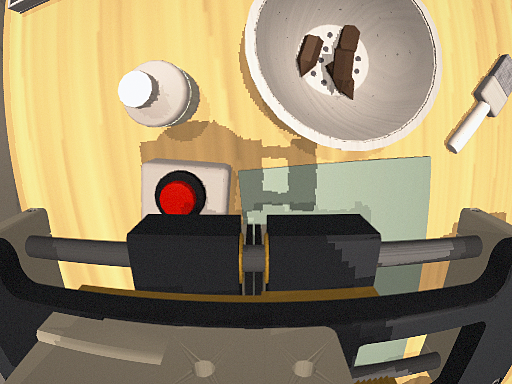

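View pics/col24.png

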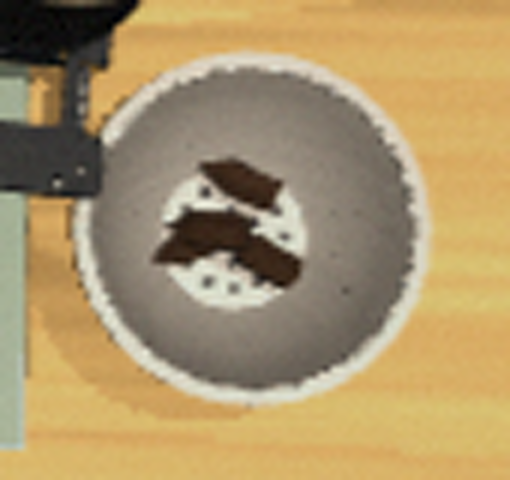

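View pics/s24.png

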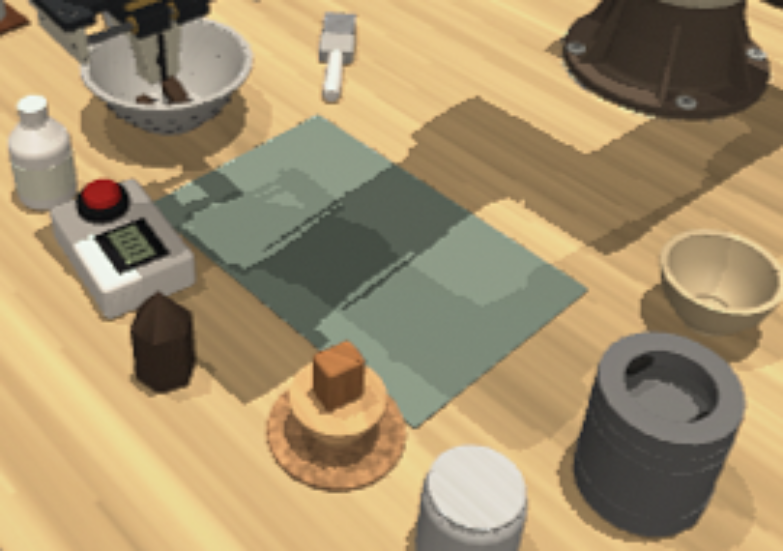

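Four points are in the colander, one lying on top of the others. The mat is empty and the bung is upright on the pad. I'll move above the button at (667,-176).

Emit:
arm_command:
  targets:
    - [[0, 0, 0], [36, -1, 0], 1]
    - [[0, 0, 0], [35, -1.5, 0], 1]
    - [[0, 0, 0], [0, 0, -40], 1]
    - [[0, 0, 0], [0, 0, -35], 1]
    - [[0, 0, 0], [0, 0, -15], 1]
    - [[0, 0, 0], [0, 0, 0], 1]

```text
t: 37.4
eef_pos: [0.6651, -0.1764, 0.2429]
ee_rot: [3.136, 0.001, -1.658]
force: [-0.5, -0.2, -0.2]
width: 0.0007
```

```bash
python3 - <<'E'
from h import *
s=get_state();print(s['t'],s['q'].round(2),s['eef_pos'].round(4),s['ee_rot'].round(3),s['width'],s['force'])
p,d=grab_frame('scene');cv2.imwrite('pics/s25.png',cv2.resize(cv2.cvtColor(p[140:280,140:280],cv2.COLOR_RGB2BGR),None,fx=4,fy=4))
E
```

```text
37.4 [ 0.02  0.51 -0.14 -0.   -0.92 -0.11] [ 0.6651 -0.1764  0.2429] [ 3.136e+00  1.000e-03 -1.658e+00] 0.0006870300865452384 [-0.49478864 -0.15648828 -0.18771147]
```

View pics/s25.png

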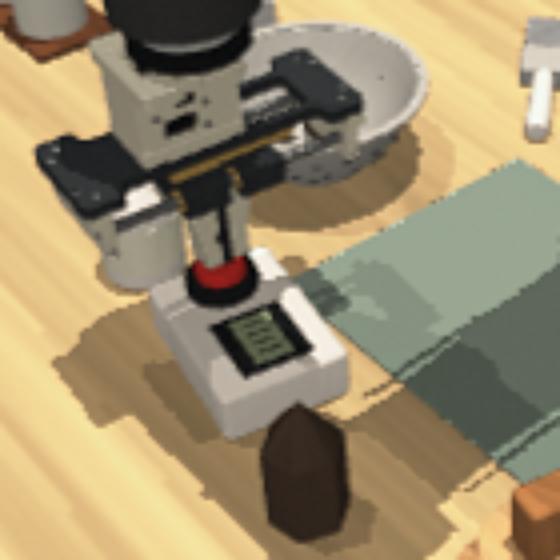

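The fingertips are centred just above the red button, at crop (222,270). I'll press it.

Emit:
arm_command:
  targets:
    - [[0, 0, 0], [1, 0, -5], 1]
    - [[0, 0, 0], [0, 0, -3], 1]
    - [[0, 0, 0], [0, 0, -3], 1]
    - [[0, 0, 0], [0, 0, -2], 1]
    - [[0, 0, 0], [0, 0, 0], 1]

```text
t: 37.95
eef_pos: [0.6679, -0.1768, 0.2343]
ee_rot: [-3.139, 0.001, -1.658]
force: [-0.5, 1.4, 11.1]
width: 0.0003
```

Emit:
arm_command:
  targets:
    - [[0, 0, 0], [0, 0, 0], 1]
    - [[0, 0, 0], [0, 0, 0], 1]

```text
t: 38.15
eef_pos: [0.6679, -0.1769, 0.2343]
ee_rot: [-3.139, 0.001, -1.658]
force: [-0.7, 2.2, 11.8]
width: 0.0007
```

```bash
python3 - <<'E'
from h import *
p,d=grab_frame('scene');cv2.imwrite('pics/s26.png',cv2.resize(cv2.cvtColor(p[180:250,170:240],cv2.COLOR_RGB2BGR),None,fx=8,fy=8,interpolation=cv2.INTER_CUBIC))
W=worldmap('scene',np.load('scene0.npy'))
for v in range(200,220,2): print((W[v,184:210:2,2]*1000).round().astype(int))
p0=cv2.imread('pics/scene0.png');cv2.imwrite('pics/s26b.png',cv2.resize(p0[180:250,170:240],None,fx=8,fy=8,interpolation=cv2.INTER_CUBIC))
E
```

```text
[30 22 -1  0  1 -1  0 -1 -1 -1 -2 -1 -2]
[25 17  0  0 61 63 60 63 -1  1 40 39  0]
[20 10  2 64 64 63 61 62 62 54 41 41 40]
[12  1 52 64 62 62 61 62 62 53 52 40 38]
[ 4  1 53 61 62 64 61 62 56 54 52 40 39]
[40 51 52 54 58 57 58 55 52 51 50 40 44]
[40 43 53 51 54 53 53 53 52 49 44 43 42]
[ 41  39  45  48  50  51  48  49 696  45  40  40  40]
[39 40 41 41 44 47 43 44 41 39 38 42 42]
[40 41 40 41 41 39 41 40 39 43 42 45 42]
```

View pics/s26.png

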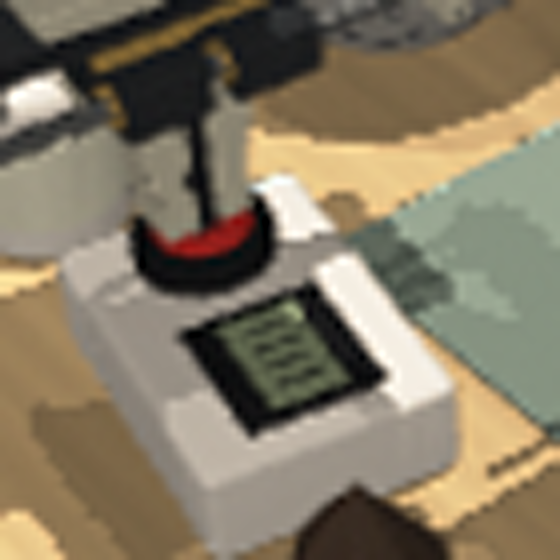

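View pics/s26b.png

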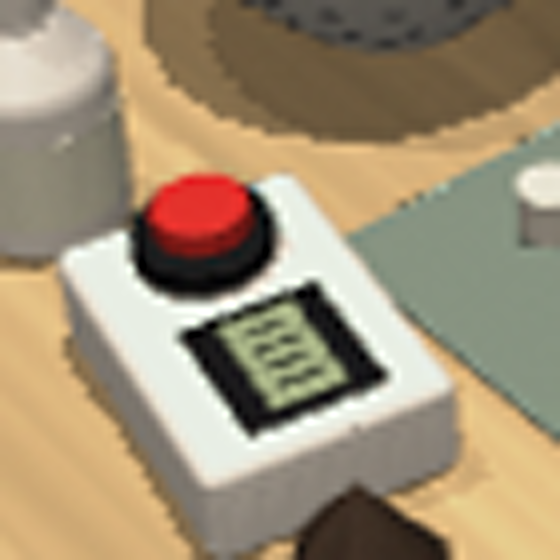

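The button has gone down level with its ring, and 12 N is well above its 5 N spring. I'll push 2 mm more to make sure, then release and back away upwards.

Emit:
arm_command:
  targets:
    - [[0, 0, 0], [0, 0, -2], 1]
    - [[0, 0, 0], [0, 0, 0], 1]
    - [[0, 0, 0], [0, 0, 0], 1]
    - [[0, 0, 0], [0, 0, 10], 1]
    - [[0, 0, 0], [0, 0, 30], 1]
    - [[0, 0, 0], [0, 0, 45], 1]
    - [[0, 0, 0], [-20, 0, 30], 1]
    - [[0, 0, 0], [0, 0, 0], 1]

```text
t: 39.0
eef_pos: [0.6465, -0.1774, 0.3507]
ee_rot: [-3.135, 0.001, -1.659]
force: [0.1, -0.2, 1.1]
width: 0.0003
```

Emit:
arm_command:
  targets:
    - [[0, 0, 0], [-30, -30, 0], 1]
    - [[0, 0, 0], [-20, -40, 0], 1]
    - [[0, 0, 0], [-10, -40, 0], 1]
    - [[0, 0, 0], [0, -45, 0], 1]
    - [[0, 0, 0], [0, -45, 0], 1]
    - [[0, 0, 0], [0, -45, 0], 1]
    - [[0, 0, 0], [0, 0, 0], 1]

```text
t: 39.7
eef_pos: [0.5856, -0.4268, 0.343]
ee_rot: [3.138, 0.001, -1.664]
force: [-0.4, 0.2, -0.6]
width: 0.0003
```

```bash
python3 - <<'E'
from h import *
s=get_state();print(s['t'],s['q'].round(2),s['qd'].round(3),s['eef_pos'].round(4),s['ee_rot'].round(3),s['force'])
save('scene','s27.png');p,d=save('top','t27.png')
from det import pieces
pieces(p,d)
E
```

```text
39.7 [-0.36  0.48  0.06  0.   -1.15  0.27] [ 0.06  -0.031 -0.052 -0.023  0.012 -0.056] [ 0.5856 -0.4268  0.343 ] [ 3.138e+00  1.000e-03 -1.664e+00] [-0.36010964  0.21615241 -0.63989343]
point pix [278.2 199.2] 671 xy [ 496. -137.] yaw 2.75 ext [-145.  139.] sd [ 8.7 80.5] skew -0.04
```

View pics/s27.png

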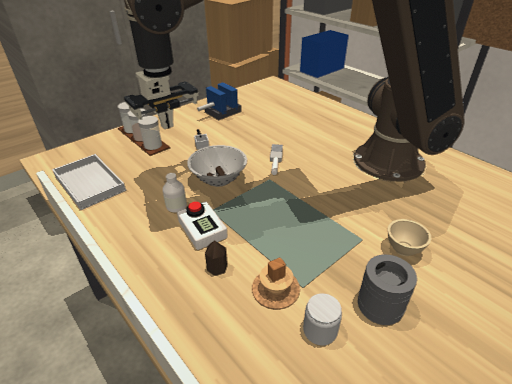

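View pics/t27.png

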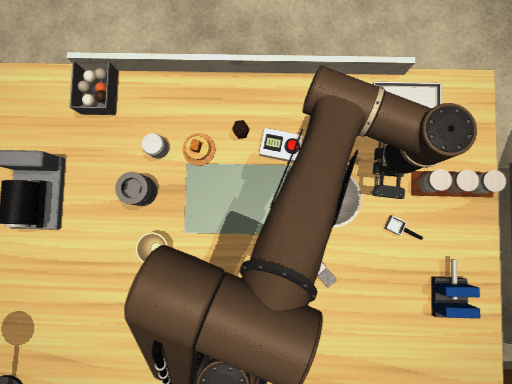

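The scene shows the mat empty, the bung upright on the pad at (276,280), the button released at (195,208) and the bystanders in place. I'll let the arm settle and hand in.

Emit:
arm_command:
  targets:
    - [[0, 0, 0], [0, 0, 0], 1]
    - [[0, 0, 0], [0, 0, 0], 1]
    - [[0, 0, 0], [0, 0, 0], 1]
    - [[0, 0, 0], [0, 0, 0], 1]

```text
t: 40.2
eef_pos: [0.5873, -0.4211, 0.3453]
ee_rot: [3.141, 0.001, -1.658]
force: [0.0, 0.2, -0.0]
width: 0.0005
```

```bash
python3 -c "
from station import *
print(get_state()['qd'].round(3)); print(job_done())"
```

```text
[-0.006  0.001  0.001  0.001 -0.002  0.001]
the job is handed in; nothing more can be done
None
```

I handed the job in at about 40 s, with every step carried out; the system reported no verdict.

**What I did:**
- **Bung:** I rocked it left by about 0.21 rad, then right by about 0.19 rad, and stood it on the cork pad.
- **Points:** All four quartz points went into the colander. I first pushed one about 5 cm across the mat, because a normal grasp there would have hit the bung handle.
- **Slugs:** I dropped all three slugs through the canister mouth.
- **Button:** I then pressed it and let it go.

**Last checks:**
- **In place:** The bung is upright on the pad, the mat is empty, the bystanders look unmoved and the arm is clear and still. Just before the press I counted four points in the colander.
- **Slugs not seen directly:** I could not see them inside the canister. A surface at about 79 mm fills the view below its mouth, and it looked the same in frames from before and after the slugs went in. I take them to be inside because none showed anywhere else.
- **Button readings disagree:** The camera put the button top at about 62 mm, against the stated 58 mm. The fingertips stopped 4 mm short of where I commanded, at about 12 N, with the button level with its ring. I took that as fully down, pushed 2 mm more, and it was back up afterwards.

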